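# Load the thermometer check block

### The job

Get the thermometer check block ready and start it: take the small white jar off the block and stand it upright on the worktop, then lower the blue guide plate over the block's two locating pins until it lies flush. Then put every stem thermometer from the rack fully home in a well of its own through the guide plate, and after that press the green start button all the way down. Leave the two bottles and the black-lidded jar behind the work where they are.

Things in the scene. Friction and masses are not known exactly. Their poses are not given: they have to be found in the camera images.
- check_block: Fixed check block, mid worktop, yaw within 0.2 rad. Origin: centre of its underside, z up. Aluminium block 140 (x) by 136 (y), top at z = 75, six blind wells, 14 across, 50 deep, at x = -46, 0, 46, y = +-48. Two upright steel locating pins, 9 across, on its top at x = +-58, y = 0, 18 high, the last 6 tapered to 3. Grey console, top at z = 51, from x = -72 to -132 (side nearer the robot).
- start_button_top (a point): Centre of the top of the green round start button (28 diameter) on the console; it is pressed straight down. The black collar round it is 44 across and its top lies 10 below this point.
- start_button (a joint): Travel of the start button: 0 up, 0.006 m fully down; springs back up when released; fully down takes about 5 N, from 1.5 N at the first movement.
- guide_plate: Loose blue plastic plate, 134 (x) by 130 (y) by 10, about 250 g, flat on the worktop at the right, x about along the world y. Origin: centre of underside, z up. Black bar handle on top, along x: 44 long, 14 thick, z = 10 to 42. Pin holes 11.5 across at x = +-58, y = 0; six well holes 10.5 across, right through, over the block's wells. Fits either way round. Flush, its origin is 75 above the block's.
- well_0 (a point): Centre of one well hole of the guide plate, at the plate's top face, at x = -46, y = 48 in the plate's frame; moves with the plate.
- well_1 (a point): Centre of one well hole of the guide plate, at the plate's top face, at x = 0, y = 48 in the plate's frame; moves with the plate.
- well_2 (a point): Centre of one well hole of the guide plate, at the plate's top face, at x = 46, y = 48 in the plate's frame; moves with the plate.
- well_3 (a point): Centre of one well hole of the guide plate, at the plate's top face, at x = -46, y = -48 in the plate's frame; moves with the plate.
- well_4 (a point): Centre of one well hole of the guide plate, at the plate's top face, at x = 0, y = -48 in the plate's frame; moves with the plate.
- well_5 (a point): Centre of one well hole of the guide plate, at the plate's top face, at x = 46, y = -48 in the plate's frame; moves with the plate.
- rack: White thermometer rack, fixed, on the left, 240 (y) by 70 (x), 72 high. Origin: centre of the underside. Five holes of 10.5 in a row along y, at y = -88, -44, 0, 44, 88 (x = 0), in its top; the thermometers stand in them, heads resting on the top. Some holes are empty.
- thermometer_0: Stem thermometer, no cable, one of up to five alike (three to five are present): orange cylinder head 26 across, 36 high, white band, on a steel stem 8 across, 60 long, end rounded. 50 g. Origin: tip of the stem, z up the axis: stem z = 0 to 60, head z = 60 to 96. Stands upright in the rack. Fully home in a well, its head rests on the guide plate's top.
- thermometer_1: Stem thermometer, no cable, one of up to five alike (three to five are present): orange cylinder head 26 across, 36 high, white band, on a steel stem 8 across, 60 long, end rounded. 50 g. Origin: tip of the stem, z up the axis: stem z = 0 to 60, head z = 60 to 96. Stands upright in the rack. Fully home in a well, its head rests on the guide plate's top.
- thermometer_2: Stem thermometer, no cable, one of up to five alike (three to five are present): orange cylinder head 26 across, 36 high, white band, on a steel stem 8 across, 60 long, end rounded. 50 g. Origin: tip of the stem, z up the axis: stem z = 0 to 60, head z = 60 to 96. Stands upright in the rack. Fully home in a well, its head rests on the guide plate's top.
- thermometer_3: Stem thermometer, no cable, one of up to five alike (three to five are present): orange cylinder head 26 across, 36 high, white band, on a steel stem 8 across, 60 long, end rounded. 50 g. Origin: tip of the stem, z up the axis: stem z = 0 to 60, head z = 60 to 96. Stands upright in the rack. Fully home in a well, its head rests on the guide plate's top.
- thermometer_4: Stem thermometer, no cable, one of up to five alike (three to five are present): orange cylinder head 26 across, 36 high, white band, on a steel stem 8 across, 60 long, end rounded. 50 g. Origin: tip of the stem, z up the axis: stem z = 0 to 60, head z = 60 to 96. Stands upright in the rack. Fully home in a well, its head rests on the guide plate's top.
- jar: Small white jar with grey screw lid, 51 across (lid 52, body 48), 40 high, 100 g, standing on the middle of the check block, in the way. Origin: centre of the underside, z up. There is bare worktop for it in front of the blue plate (about 0.41 m ahead, 0.25 m right of the robot's base axis) and elsewhere.
- brown_bottle: Bystander: brown wide bottle with white cap, 69 diameter, 120 high. Origin: centre of underside.
- white_bottle: Bystander: white bottle with blue cap, 69 diameter, 170 high. Origin: centre of underside.
- black_lid_jar: Bystander: white jar with black lid, 61 diameter, 78 high. Origin: centre of underside.
Things that resemble listed ones, but are neither listed nor needed, are in the scene too. What is shaped like the thermometer_4 but purple or red is not meant.

How it is judged:
On the way, in this order (a step that is already met when the one before it is completed fails the run):
1. the jar stands upright on the worktop, off the check block (height (world z) of jar between -0.008 and 0.008 m and angle between jar's own z axis and vertical below 0.15 rad), for 0.2 s.
2. the guide plate lies flush on the block, on both locating pins (z of guide_plate in the frame of check_block between 0.072 and 0.077 m and horizontal distance between guide_plate and check_block below 0.004 m and angle between guide_plate's own z axis and vertical below 0.03 rad), for 0.2 s.
3. every thermometer is fully home in a well, through the guide plate (all of step 2 and (horizontal distance between thermometer_0 and well_0 below 0.004 m or horizontal distance between thermometer_0 and well_1 below 0.004 m or horizontal distance between thermometer_0 and well_2 below 0.004 m or horizontal distance between thermometer_0 and well_3 below 0.004 m or horizontal distance between thermometer_0 and well_4 below 0.004 m or horizontal distance between thermometer_0 and well_5 below 0.004 m) and z of thermometer_0 in the frame of guide_plate between -0.054 and -0.0475 m and angle between each of thermometer_0, thermometer_1, thermometer_2, thermometer_3, thermometer_4's own z axis and vertical below 0.08 rad and (horizontal distance between thermometer_1 and well_0 below 0.004 m or horizontal distance between thermometer_1 and well_1 below 0.004 m or horizontal distance between thermometer_1 and well_2 below 0.004 m or horizontal distance between thermometer_1 and well_3 below 0.004 m or horizontal distance between thermometer_1 and well_4 below 0.004 m or horizontal distance between thermometer_1 and well_5 below 0.004 m) and z of thermometer_1 in the frame of guide_plate between -0.054 and -0.0475 m and (horizontal distance between thermometer_2 and well_0 below 0.004 m or horizontal distance between thermometer_2 and well_1 below 0.004 m or horizontal distance between thermometer_2 and well_2 below 0.004 m or horizontal distance between thermometer_2 and well_3 below 0.004 m or horizontal distance between thermometer_2 and well_4 below 0.004 m or horizontal distance between thermometer_2 and well_5 below 0.004 m) and z of thermometer_2 in the frame of guide_plate between -0.054 and -0.0475 m and (horizontal distance between thermometer_3 and well_0 below 0.004 m or horizontal distance between thermometer_3 and well_1 below 0.004 m or horizontal distance between thermometer_3 and well_2 below 0.004 m or horizontal distance between thermometer_3 and well_3 below 0.004 m or horizontal distance between thermometer_3 and well_4 below 0.004 m or horizontal distance between thermometer_3 and well_5 below 0.004 m) and z of thermometer_3 in the frame of guide_plate between -0.054 and -0.0475 m and (horizontal distance between thermometer_4 and well_0 below 0.004 m or horizontal distance between thermometer_4 and well_1 below 0.004 m or horizontal distance between thermometer_4 and well_2 below 0.004 m or horizontal distance between thermometer_4 and well_3 below 0.004 m or horizontal distance between thermometer_4 and well_4 below 0.004 m or horizontal distance between thermometer_4 and well_5 below 0.004 m) and z of thermometer_4 in the frame of guide_plate between -0.054 and -0.0475 m), for 0.2 s.
4. the start button is pressed all the way down (value of joint start_button above 0.0045 m), for 0.05 s.
At the end, for the whole second after the job is handed in: Jar upright on the worktop; guide plate flush on the block (within 2 mm, centred to 4 mm, level to 0.03 rad); each thermometer present in a well (axis within 4 mm, tilt under 0.08 rad, head within 2.5 mm of the plate); all at rest; button pressed 4.5 mm at the last (all of step 1 and all of step 3 and linear speed of each of thermometer_0, thermometer_1, thermometer_2, thermometer_3, thermometer_4, jar, guide_plate below 0.03 m/s); the robot touches nothing.
It fails at once if the brown wide-mouthed bottle is moved by more than 25 mm or tipped (distance of brown_bottle from where it was at the start of the episode above 0.025 m or angle between brown_bottle's own z axis and vertical above 0.3 rad).
It fails at once if the white bottle is moved by more than 25 mm or tipped (distance of white_bottle from where it was at the start of the episode above 0.025 m or angle between white_bottle's own z axis and vertical above 0.3 rad).
It fails at once if the jar with the black lid is moved by more than 25 mm or tipped (distance of black_lid_jar from where it was at the start of the episode above 0.025 m or angle between black_lid_jar's own z axis and vertical above 0.3 rad).
Of thermometer_0, thermometer_1, thermometer_2, thermometer_3, thermometer_4 only 3 to 5 are there at a start; the rules pass over those that are not, and their reading is None.
At some moment in a run one of guide_plate, jar may be knocked a few centimetres aside while the robot is not near it.
It also fails if it takes over 210 s, if anything falls off the work surface, if the arm or the gripper's body presses on something with over 40 N, if the wrist force passes 120 N, or if a joint passes its speed limit or range.

### The arm

A 6-joint arm with a two-finger parallel gripper is mounted at the origin on a cart in front of the work surface, level with it; the furniture and walls round the work are solid. World frame = base frame: x ahead of the robot, y to its left, z up, the work surface at z = 0. Lengths are in m, angles in rad, forces in N, time in s.
With the tool pointing down it reaches from about 0.4 to 0.925 m from the base axis. Payload 3.4 kg.
Tool frame: the origin (TCP) lies between the finger pads; the fingertips stand 8 mm ahead of it and the grasp point (between the pads) lies 11 mm behind it; z points along the fingers, x is the direction in which the jaws open and shut, and the axes are right-handed (so a half turn about z gives the same grasp; the last joint's range is limited). The gripper opens to 85 mm and grips with 20 to 120 N. Pads are 22 mm wide; open, the fingers measure 114 mm over their backs; the gripper's body (76 mm by 85 mm) begins 54 mm behind the grasp point. The pads swing forward as they close: fully open they stand 13 mm farther back than shut.
Start: joints at [1.26, 0.307, 1.506, -0, 1.328, -0.073], TCP at [0.135, 0.559, 0.239] pointing down, gripper open.
Joint ranges: [-3.12, 3.12], [-1.05, 2.28], [0.14, 2.33], [-1.42, 4.57], [0.1, 2.73], [-2.68, 2.68]. Speed limits (rad/s): [2.57, 2.57, 3.14, 3.14, 3.14, 3.14].

### API

Orientations are given as a unit quaternion [w, x, y, z].
In Python, from station import robot gives the robot as it stands.
- The arm moves only by the tool jog_arm, never from a script. Its argument "commands" is a list of rows, each an object of numbers: "tx", "ty", "tz": the shift along the world's x, y, z in cm; "yaw": the turn about the world's z in degrees; "jaw": the finger opening in cm, from 0 to 8.54. In form: [{"tx": .., "ty": .., "tz": .., "yaw": .., "jaw": ..}, ...]. A call has 1 to 20 rows; each row is the pose to reach, as a shift and turn from the pose commanded when the call began; what a row does not reach only later rows make up. A row lasts 1/12 s, in which the tool goes at most 41.7 mm and 7.16 degrees, less where a joint would pass 70% of its speed; a pose out of reach is approached as far as the arm can. A call with a gripper value outside its range is refused whole. The fingers move at their own pace and stop on an object; "grip_force" is the grip in N (left out, the last holds). Time passes only in rows, so rows that repeat a pose let the fingers close. It gives the time, the measured TCP pose, the force and the opening at its end, in the units of the state.
- robot.sense(): the state, without advancing time (a new reading comes with each control period).
- robot.grab_frame(name): name is "side" or "top"; returns the picture (384x512x3 uint8, red, green, blue); there is no depth.
- robot.get_calibration(name): a dict with "K" (3x3 intrinsics, pixels), "R" (3x3) and "t" (3): a world point X has camera coordinates R X + t. Camera axes: x right, y down, z forward; pixel columns grow to the right and rows downward; lengths in m; the calibration is good to about 2 mm. A picture is of the moment at which its call begins. get_calibration takes no time and is no camera call.
- robot.finish_job(): hands the job in, once; it reports no verdict.
Trained networks look in the newest picture that a camera, given by its name, has taken for a name from the list of things; names that differ only in an ending like _2 or _b are one class to them, and where a whole thing is asked for, a point or a joint stands for the part that bears it (a point fixed in the world has none). Each returns a list of dicts, best first, with "conf" (0 to 1); they miss things now and then, are a little off and sometimes report something else, mostly with a low value. They report only what shows in the picture. A call takes as long as a camera call. They do not tell look-alikes from the thing itself.
- robot.regions_of(name, camera): "pixels" (384x512 bool, what is visible of it) and "rect" ([left, top, width, height] in pixels, round what is visible of it).
- robot.place_of(name, camera): "xy" ([column, row] in pixels: a listed point, or the origin of a listed thing).
The state is a dict: "clock": time; "q": joint angles; "qd": joint speeds; "effort": joint torques, N m; "tcp_pos": TCP position; "tcp_rot": TCP orientation; "ft_force": force on the tool from outside, world axes, zero at the start; "torque": the same for the moment, N m; "grip_width": finger opening in m.
Only numpy, scipy, OpenCV 4.12 (cv2) and the standard library are available. Lean on these libraries where they do the work, as an engineer would, in place of code of your own. Each camera call takes 0.05 s, during which the arm holds its last target. There are 200 camera calls.

## Working session

There is one attempt and no reset: what is moved stays moved. The work goes in short steps, Python scripts to look and compute and a tool call to move; the robot and the scene stay as the last step left them, time stands still between calls to the robot, and variables do not carry over. Pictures are saved under pics/ and viewed, about 12 in all and at most 16, crops included, and the job is handed in when it is done.

Besides the shell and the picture viewer there is one more tool, called after "Call:" as name(argument=value, ...) on one line, values as JSON. jog_arm: Moves the arm, as the interface text tells. Its arguments: {"type":"object","properties":{"commands":{"type":"array","items":{"type":"object","properties":{"tx":{"type":"number"},"ty":{"type":"number"},"tz":{"type":"number"},"yaw":{"type":"number"},"jaw":{"type":"number"}}}},"grip_force":{"type":"number"}},"required":["commands"]}

```bash
mkdir -p pics; cat > h.py <<'E'
import numpy as np, cv2
from station import robot
def grab(c,fn=None):
    im=robot.grab_frame(c)
    if fn: cv2.imwrite('pics/'+fn,cv2.cvtColor(im,cv2.COLOR_RGB2BGR))
    return im
def proj(c,X):
    k=robot.get_calibration(c);K,R,t=[np.array(k[n]) for n in('K','R','t')]
    p=(np.atleast_2d(X)@R.T+t)@K.T
    return p[:,:2]/p[:,2:]
def ray(c,uv,z):
    "world point at height z seen at pixel uv"
    k=robot.get_calibration(c);K,R,t=[np.array(k[n]) for n in('K','R','t')]
    d=R.T@np.linalg.solve(K,[uv[0],uv[1],1.]);o=-R.T@t
    return o+d*(z-o[2])/d[2]
E
python3 - <<'E'
from h import *
a=grab('top','top0.png');b=grab('side','side0.png')
for c in('top','side'):
    k=robot.get_calibration(c);print(c,np.round(-np.array(k['R']).T@k['t'],3),np.round(k['K'],0).tolist())
print(robot.sense())
for n in['check_block','start_button_top','guide_plate','rack','thermometer_0','jar','well_0','brown_bottle']:
    for c in('top','side'):
        print(n,c,[(np.round(d['xy'],1).tolist(),round(d['conf'],2)) for d in robot.place_of(n,c)])
E
```

```text
top [0.324 0.099 1.449] [[451.0, 0.0, 255.0], [0.0, 451.0, 189.0], [0.0, 0.0, 1.0]]
side [-0.101  1.066  0.635] [[451.0, 0.0, 264.0], [0.0, 451.0, 199.0], [0.0, 0.0, 1.0]]
{'clock': 0.1, 'q': array([ 1.26050389e+00,  3.07495579e-01,  1.50755073e+00, -7.76449316e-07,
        1.32841404e+00, -7.34902544e-02]), 'qd': array([ 0.00042836, -0.00231637, -0.00500972,  0.000301  ,  0.00031668,
        0.00048131]), 'effort': array([-7.86237961e-04, -4.58535755e+01, -2.52611035e+01, -2.13199232e-04,
        5.52787824e-03, -9.90282416e-06]), 'tcp_pos': array([0.13472081, 0.55835612, 0.23847163]), 'tcp_rot': array([ 5.22588062e-04,  7.85682506e-01,  6.18629233e-01, -7.73936421e-04]), 'ft_force': array([ 0.2645575 ,  0.60600545, -0.19313639]), 'torque': array([-0.04776776,  0.04456153, -0.00764489]), 'grip_width': 0.08540234200483102}
check_block top [([278.5, 190.5], 0.88)]
check_block side [([271.3, 217.0], 0.77), ([186.8, 234.5], 0.67)]
start_button_top top [([266.4, 224.9], 0.44), ([373.4, 197.0], 0.29)]
start_button_top side [([293.3, 211.8], 0.42)]
guide_plate top [([355.2, 207.9], 0.59), 
[... 154 characters left out ...]
 ([177.1, 241.9], 0.49), ([181.0, 226.6], 0.42), ([197.7, 188.7], 0.4), ([188.3, 214.2], 0.4), ([136.1, 257.9], 0.38), ([194.1, 201.2], 0.37), ([357.0, 208.0], 0.36)]
thermometer_0 side [([250.7, 271.3], 0.75), ([225.6, 254.8], 0.57), ([241.0, 322.2], 0.55), ([232.0, 298.8], 0.51)]
jar top [([275.8, 179.8], 0.79), ([177.6, 244.4], 0.42), ([370.5, 209.8], 0.29)]
jar side [([266.3, 194.2], 0.48)]
well_0 top [([369.0, 224.1], 0.97), ([346.8, 191.5], 0.97), ([370.7, 210.0], 0.91), ([373.2, 198.1], 0.9), ([339.2, 218.5], 0.85), ([342.7, 204.3], 0.74), ([187.7, 217.8], 0.25)]
well_0 side []
brown_bottle top [([260.2, 147.1], 0.83)]
brown_bottle side [([221.4, 213.4], 0.66), ([295.7, 209.5], 0.52)]
```

```bash
python3 -c "
import cv2,numpy as np
a=cv2.imread('pics/top0.png');b=cv2.imread('pics/side0.png')
cv2.imwrite('pics/t0.png',cv2.resize(a,(800,600)));cv2.imwrite('pics/s0.png',cv2.resize(b,(800,600)))"
```

```text
(no output)
```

View pics/top0.png

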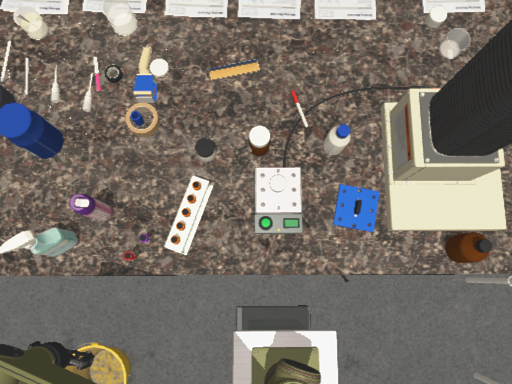

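View pics/side0.png

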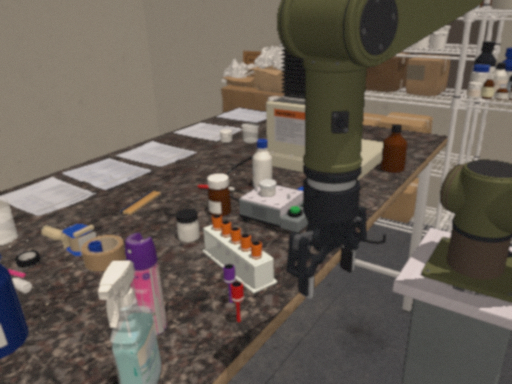

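```bash
python3 -c "
import cv2,numpy as np
a=cv2.imread('pics/top0.png');b=cv2.imread('pics/side0.png')
A=cv2.resize(a[130:270,120:390],(800,415),interpolation=cv2.INTER_CUBIC)
B=cv2.resize(b[170:330,170:330],(600,600),interpolation=cv2.INTER_CUBIC)
cv2.imwrite('pics/c1.png',A);cv2.imwrite('pics/c2.png',B)"
```

```text
(no output)
```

View pics/c1.png

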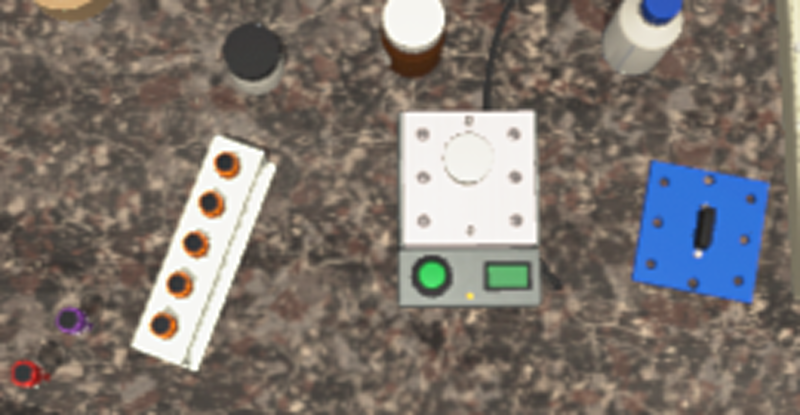

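View pics/c2.png

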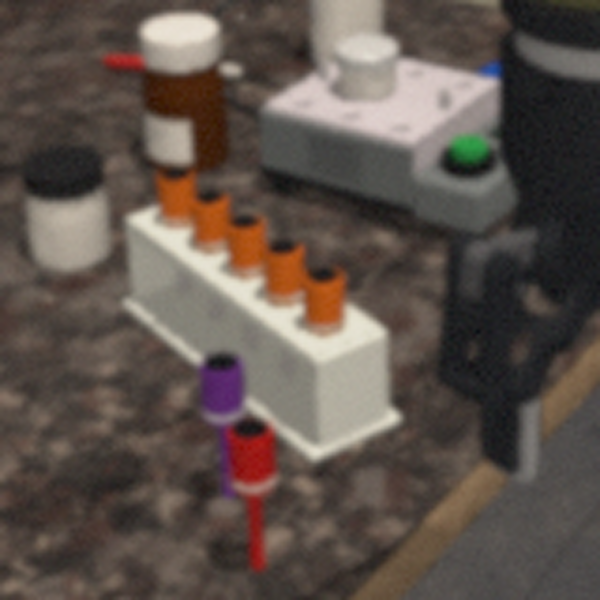

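```bash
cat >> h.py <<'E'
from scipy.optimize import least_squares
def blobs(im,uvs,r=3,sign=-1):
    "subpixel centroid of dark (sign -1) spot near each uv"
    g=cv2.cvtColor(im,cv2.COLOR_RGB2GRAY).astype(float)*sign;out=[]
    for u,v in uvs:
        for _ in range(4):
            x0,y0=int(round(u)),int(round(v));w=g[y0-r:y0+r+1,x0-r:x0+r+1]
            w=np.clip(w-np.percentile(w,50),0,None);Y,X=np.mgrid[y0-r:y0+r+1,x0-r:x0+r+1]
            u,v=(w*X).sum()/w.sum(),(w*Y).sum()/w.sum()
        out.append((u,v))
    return np.array(out)
def fit(c,uv,model,p0,z):
    "fit x,y,yaw of planar model pts at height z"
    m=np.array(model,float)
    def world(p): C,S=np.cos(p[2]),np.sin(p[2]); return np.c_[p[0]+C*m[:,0]-S*m[:,1],p[1]+S*m[:,0]+C*m[:,1],np.full(len(m),z)]
    r=least_squares(lambda p:(proj(c,world(p))-uv).ravel(),p0,x_scale=[.01,.01,.05],loss='soft_l1')
    return r.x,np.round(np.linalg.norm(proj(c,world(r.x))-uv,axis=1),2)
WELLS=[(x/1e3,y/1e3) for y in(48,-48) for x in(-46,0,46)]
E
python3 - <<'E'
from h import *
im=cv2.cvtColor(cv2.imread('pics/top0.png'),cv2.COLOR_BGR2RGB)
f=lambda P:[(120+x*270/800,130+y*140/415) for x,y in P]
bw=blobs(im,f([(424,221),(423,177),(423,134),(517,221),(516,177),(515,134)]))
print('block',*fit('top',bw,WELLS,[.4,.05,0],.075))
b=fit('top',bw,WELLS,[.4,.05,0],.075)[0]
pw=blobs(im,f([(738,281),(745,240),(751,199),(651,264),(658,222),(665,181)]))
# plate x along world y; order arbitrary
pw2=blobs(im,f([(651,264),(694,273),(738,281),(665,181),(709,181),(751,199)]))
# rows: plate y=+-48 lines parallel to world y? spacing 46 along plate x
print(np.round(pw,1).tolist()); 
for uv in f([(651,264),(738,281),(751,199),(665,181),(709,181),(697,283),(658,222),(745,240),(704,228)]): print(np.round(ray('top',uv,.01)[:2],3))
hd=blobs(im,f([(163,325),(179,285),(196,244),(212,204),(227,163)]),r=4)
R=fit('top',hd,[(0,y) for y in(-.088,-.044,0,.044,.088)],[.25,.3,-.3],.108);print('rack',*R)
print([np.round(ray('top',h,.108),4).tolist() for h in hd])
lid=f([(467,158)])[0];print('jar',ray('top',lid,.115))
print('btn',ray('top',f([(431,275)])[0],.061))
E
```

```text
block [0.58048575 0.01693525 0.00329916] [0.06 0.05 0.14 0.14 0.1  0.01]
[[369.0, 224.3], [371.7, 210.2], [373.3, 196.6], [339.5, 218.6], [342.0, 204.6], [344.0, 190.7]]
[ 0.495 -0.184]
[ 0.476 -0.277]
[ 0.566 -0.296]
[ 0.586 -0.203]
[ 0.586 -0.251]
[ 0.474 -0.233]
[ 0.541 -0.193]
[ 0.521 -0.287]
[ 0.534 -0.243]
rack [ 0.50723581  0.2981768  -1.92346189] [0.19 0.04 0.09 0.1  0.07]
[[0.4252, 0.3284, 0.108], [0.4659, 0.3135, 0.108], [0.5071, 0.298, 0.108], [0.5483, 0.2831, 0.108], [0.5897, 0.2679, 0.108]]
jar [0.59126758 0.02011147 0.115     ]
btn [0.4779537  0.05605825 0.061     ]
```

Call:
jog_arm(commands=[{"tx": 45.6,"ty": -53.8,"yaw": 13.6},{"tx": 45.6,"ty": -53.8,"yaw": 13.6},{"tx": 45.6,"ty": -53.8,"yaw": 13.6},{"tx": 45.6,"ty": -53.8,"yaw": 13.6},{"tx": 45.6,"ty": -53.8,"yaw": 13.6},{"tx": 45.6,"ty": -53.8,"yaw": 13.6},{"tx": 45.6,"ty": -53.8,"yaw": 13.6},{"tx": 45.6,"ty": -53.8,"yaw": 13.6},{"tx": 45.6,"ty": -53.8,"yaw": 13.6},{"tx": 45.6,"ty": -53.8,"yaw": 13.6},{"tx": 45.6,"ty": -53.8,"yaw": 13.6},{"tx": 45.6,"ty": -53.8,"yaw": 13.6},{"tx": 45.6,"ty": -53.8,"yaw": 13.6},{"tx": 45.6,"ty": -53.8,"yaw": 13.6},{"tx": 45.6,"ty": -53.8,"yaw": 13.6},{"tx": 45.6,"ty": -53.8,"yaw": 13.6},{"tx": 45.6,"ty": -53.8,"yaw": 13.6},{"tx": 45.6,"ty": -53.8,"yaw": 13.6},{"tx": 45.6,"ty": -53.8,"yaw": 13.6},{"tx": 45.6,"ty": -53.8,"yaw": 13.6}])

```text
schema error: expected keys tx, ty, tz, yaw, jaw
```

```bash
cat >> h.py <<'E'
def pose():
    s=robot.sense();w,x,y,z=s['tcp_rot']
    return np.round(s['tcp_pos'],4),round(np.degrees(2*np.arctan2(y,x)),2),round(s['grip_width'],4),np.round(s['ft_force'],1),round(s['clock'],2)
E
python3 - <<'E'
from h import *
print(pose())
f=lambda P:[(120+x*270/800,130+y*140/415) for x,y in P]
im=cv2.cvtColor(cv2.imread('pics/top0.png'),cv2.COLOR_BGR2RGB)
pw=blobs(im,f([(651,264),(658,222),(665,181),(738,281),(745,240),(751,199)]))
print('plate',*fit('top',pw,WELLS,[.53,-.24,-.2],.01))
for n,uv,z in [('brown',(413,20),.12),('white',(662,5),.17),('blk',(253,52),.078)]: print(n,ray('top',f([uv])[0],z))
m=grab('top','top1.png');n=grab('side','side1.png')
cv2.imwrite('pics/v1.png',cv2.cvtColor(np.hstack([cv2.resize(m[130:270,180:390],(420,280)),cv2.resize(n[150:290,170:350],(360,280))]),cv2.COLOR_RGB2BGR))
E
```

```text
(array([0.1349, 0.5589, 0.2393]), np.float64(76.43), 0.0855, array([ 0.4, -0.4, -0.3]), 0.9)
plate [ 0.53228081 -0.23978367 -0.19769938] [0.12 0.08 0.15 0.2  0.41 0.11]
brown [0.73579375 0.07434926 0.12      ]
white [ 0.73547414 -0.17342824  0.17      ]
blk [0.71380763 0.24344684 0.078     ]
```

View pics/v1.png

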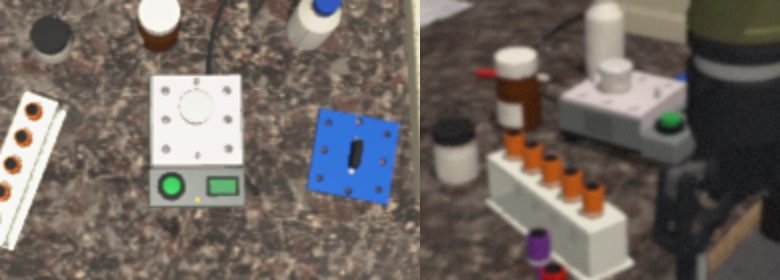

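The move was refused because every row needs all the keys. The picture is unchanged: jar on the block at about (276,183), plate at (355,207).

Call:
jog_arm(commands=[{"tx": 45.6,"ty": -53.8,"tz": 0,"yaw": 13.6,"jaw": 8.5},{"tx": 45.6,"ty": -53.8,"tz": 0,"yaw": 13.6,"jaw": 8.5},{"tx": 45.6,"ty": -53.8,"tz": 0,"yaw": 13.6,"jaw": 8.5},{"tx": 45.6,"ty": -53.8,"tz": 0,"yaw": 13.6,"jaw": 8.5},{"tx": 45.6,"ty": -53.8,"tz": 0,"yaw": 13.6,"jaw": 8.5},{"tx": 45.6,"ty": -53.8,"tz": 0,"yaw": 13.6,"jaw": 8.5},{"tx": 45.6,"ty": -53.8,"tz": 0,"yaw": 13.6,"jaw": 8.5},{"tx": 45.6,"ty": -53.8,"tz": 0,"yaw": 13.6,"jaw": 8.5},{"tx": 45.6,"ty": -53.8,"tz": 0,"yaw": 13.6,"jaw": 8.5},{"tx": 45.6,"ty": -53.8,"tz": 0,"yaw": 13.6,"jaw": 8.5},{"tx": 45.6,"ty": -53.8,"tz": 0,"yaw": 13.6,"jaw": 8.5},{"tx": 45.6,"ty": -53.8,"tz": 0,"yaw": 13.6,"jaw": 8.5},{"tx": 45.6,"ty": -53.8,"tz": 0,"yaw": 13.6,"jaw": 8.5},{"tx": 45.6,"ty": -53.8,"tz": 0,"yaw": 13.6,"jaw": 8.5},{"tx": 45.6,"ty": -53.8,"tz": 0,"yaw": 13.6,"jaw": 8.5},{"tx": 45.6,"ty": -53.8,"tz": 0,"yaw": 13.6,"jaw": 8.5},{"tx": 45.6,"ty": -53.8,"tz": 0,"yaw": 13.6,"jaw": 8.5},{"tx": 45.6,"ty": -53.8,"tz": 0,"yaw": 13.6,"jaw": 8.5},{"tx": 45.6,"ty": -53.8,"tz": 0,"yaw": 13.6,"jaw": 8.5},{"tx": 45.6,"ty": -53.8,"tz": 0,"yaw": 13.6,"jaw": 8.5}])

```text
clock: 2.67
tcp_pos: [0.5904, 0.0209, 0.2389]
tcp_rot: [-0.001, 0.707, 0.707, -0.0]
ft_force: [-0.3, 0.1, 0.4]
grip_width: 0.0849
```

Call:
jog_arm(commands=[{"tx": 0,"ty": 0,"tz": -4,"yaw": 0,"jaw": 8.5},{"tx": 0,"ty": 0,"tz": -8,"yaw": 0,"jaw": 8.5},{"tx": 0,"ty": 0,"tz": -11,"yaw": 0,"jaw": 8.5},{"tx": 0,"ty": 0,"tz": -13,"yaw": 0,"jaw": 8.5},{"tx": 0,"ty": 0,"tz": -14.4,"yaw": 0,"jaw": 8.5},{"tx": 0,"ty": 0,"tz": -14.4,"yaw": 0,"jaw": 8.5},{"tx": 0,"ty": 0,"tz": -14.4,"yaw": 0,"jaw": 4},{"tx": 0,"ty": 0,"tz": -14.4,"yaw": 0,"jaw": 4},{"tx": 0,"ty": 0,"tz": -14.4,"yaw": 0,"jaw": 4},{"tx": 0,"ty": 0,"tz": -14.4,"yaw": 0,"jaw": 4},{"tx": 0,"ty": 0,"tz": -14.4,"yaw": 0,"jaw": 4},{"tx": 0,"ty": 0,"tz": -14.4,"yaw": 0,"jaw": 4}], grip_force=30)

```text
clock: 3.67
tcp_pos: [0.592, 0.0215, 0.0973]
tcp_rot: [0.001, 0.707, 0.707, 0.001]
ft_force: [-1.1, 1.7, 6.9]
grip_width: 0.0491
```

Call:
jog_arm(commands=[{"tx": 0,"ty": 0,"tz": 3,"yaw": 0,"jaw": 4},{"tx": 0,"ty": 0,"tz": 6,"yaw": 0,"jaw": 4},{"tx": 0,"ty": 0,"tz": 10,"yaw": 0,"jaw": 4},{"tx": -4,"ty": -6,"tz": 10,"yaw": 0,"jaw": 4},{"tx": -18,"ty": -27,"tz": 10,"yaw": 0,"jaw": 4},{"tx": -18,"ty": -27,"tz": 10,"yaw": 0,"jaw": 4},{"tx": -18,"ty": -27,"tz": 10,"yaw": 0,"jaw": 4},{"tx": -18,"ty": -27,"tz": 10,"yaw": 0,"jaw": 4},{"tx": -18,"ty": -27,"tz": 10,"yaw": 0,"jaw": 4},{"tx": -18,"ty": -27,"tz": 10,"yaw": 0,"jaw": 4},{"tx": -18,"ty": -27,"tz": 10,"yaw": 0,"jaw": 4},{"tx": -18,"ty": -27,"tz": 10,"yaw": 0,"jaw": 4},{"tx": -18,"ty": -27,"tz": 10,"yaw": 0,"jaw": 4},{"tx": -18,"ty": -27,"tz": 10,"yaw": 0,"jaw": 4}])

```text
clock: 4.83
tcp_pos: [0.4109, -0.2491, 0.1957]
tcp_rot: [0.0, 0.707, 0.707, 0.0]
ft_force: [-0.0, 0.6, -0.4]
grip_width: 0.049
```

```bash
python3 - <<'E'
from h import *
print(pose())
m=grab('top');n=grab('side')
cv2.imwrite('pics/v2.png',cv2.cvtColor(np.hstack([cv2.resize(m[130:270,180:390],(420,280)),cv2.resize(n[110:250,240:420],(360,280))]),cv2.COLOR_RGB2BGR))
E
```

```text
(array([ 0.4109, -0.2491,  0.1957]), np.float64(89.95), 0.049, array([-0. ,  0.6, -0.4]), 4.83)
```

View pics/v2.png

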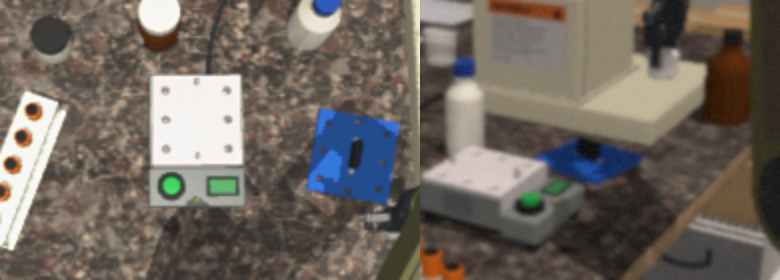

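The jar is in the gripper (side crop around (660,65)), and the block and plate are clear. Next I lower it.

Call:
jog_arm(commands=[{"tx": 0,"ty": 0,"tz": -4,"yaw": 0,"jaw": 4},{"tx": 0,"ty": 0,"tz": -8,"yaw": 0,"jaw": 4},{"tx": 0,"ty": 0,"tz": -12,"yaw": 0,"jaw": 4},{"tx": 0,"ty": 0,"tz": -14.5,"yaw": 0,"jaw": 4},{"tx": 0,"ty": 0,"tz": -16,"yaw": 0,"jaw": 4},{"tx": 0,"ty": 0,"tz": -16.8,"yaw": 0,"jaw": 4},{"tx": 0,"ty": 0,"tz": -17.2,"yaw": 0,"jaw": 4},{"tx": 0,"ty": 0,"tz": -17.2,"yaw": 0,"jaw": 4}])

```text
clock: 5.6
tcp_pos: [0.4115, -0.2482, 0.0233]
tcp_rot: [-0.0, 0.706, 0.708, 0.0]
ft_force: [-0.3, 0.1, -0.7]
grip_width: 0.0487
```

Call:
jog_arm(commands=[{"tx": 0,"ty": 0,"tz": -0.15,"yaw": 0,"jaw": 4},{"tx": 0,"ty": 0,"tz": -0.15,"yaw": 0,"jaw": 5.5},{"tx": 0,"ty": 0,"tz": -0.15,"yaw": 0,"jaw": 7},{"tx": 0,"ty": 0,"tz": -0.15,"yaw": 0,"jaw": 7.5},{"tx": 0,"ty": 0,"tz": -0.15,"yaw": 0,"jaw": 8},{"tx": 0,"ty": 0,"tz": -0.15,"yaw": 0,"jaw": 8},{"tx": 0,"ty": 0,"tz": 3,"yaw": 0,"jaw": 8},{"tx": 0,"ty": 0,"tz": 7,"yaw": 0,"jaw": 8},{"tx": 0,"ty": 0,"tz": 11,"yaw": 0,"jaw": 8},{"tx": 0,"ty": 0,"tz": 15,"yaw": 0,"jaw": 8},{"tx": -3,"ty": 10,"tz": 20,"yaw": 0,"jaw": 8},{"tx": -3,"ty": 14,"tz": 20,"yaw": 0,"jaw": 8},{"tx": -3,"ty": 18,"tz": 20,"yaw": 0,"jaw": 8},{"tx": -3,"ty": 22,"tz": 20,"yaw": 0,"jaw": 8},{"tx": -3,"ty": 22,"tz": 20,"yaw": 0,"jaw": 8},{"tx": -3,"ty": 22,"tz": 20,"yaw": 0,"jaw": 8}])

```text
clock: 6.93
tcp_pos: [0.3794, -0.0258, 0.224]
tcp_rot: [-0.0, 0.707, 0.708, 0.001]
ft_force: [-0.0, 0.1, -0.3]
grip_width: 0.0801
```

```bash
cat >> h.py <<'E'
def plate(im,z=.01,p0=[.53228081,-.23978367,-.19769938]):
    W=[(p0[0]+np.cos(p0[2])*x-np.sin(p0[2])*y,p0[1]+np.sin(p0[2])*x+np.cos(p0[2])*y,z) for x,y in WELLS]
    return fit('top',blobs(im,proj('top',W)),WELLS,p0,z)
E
python3 - <<'E'
from h import *
print(pose())
m=grab('top','top3.png');n=grab('side')
print(plate(m))
cv2.imwrite('pics/v3.png',cv2.cvtColor(np.hstack([cv2.resize(m[130:270,180:390],(420,280)),cv2.resize(n[110:250,240:420],(360,280))]),cv2.COLOR_RGB2BGR))
E
```

```text
(array([ 0.3794, -0.0258,  0.224 ]), np.float64(90.08), 0.0801, array([-0. ,  0.1, -0.3]), 6.93)
(array([ 0.53222745, -0.23975007, -0.19755491]), array([0.08, 0.1 , 0.15, 0.2 , 0.44, 0.12]))
```

View pics/v3.png

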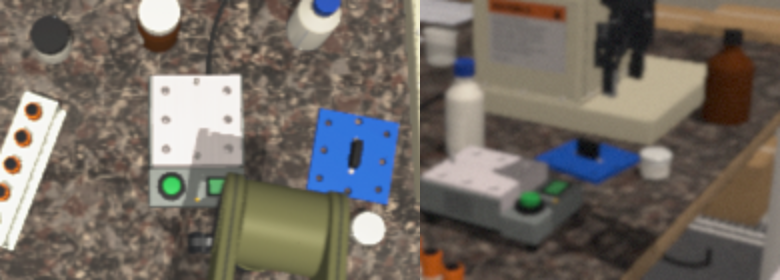

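Call:
jog_arm(commands=[{"tx": 15.3,"ty": -21.4,"tz": -4,"yaw": -11.4,"jaw": 5},{"tx": 15.3,"ty": -21.4,"tz": -4,"yaw": -11.4,"jaw": 5},{"tx": 15.3,"ty": -21.4,"tz": -4,"yaw": -11.4,"jaw": 5},{"tx": 15.3,"ty": -21.4,"tz": -4,"yaw": -11.4,"jaw": 5},{"tx": 15.3,"ty": -21.4,"tz": -4,"yaw": -11.4,"jaw": 5},{"tx": 15.3,"ty": -21.4,"tz": -4,"yaw": -11.4,"jaw": 5},{"tx": 15.3,"ty": -21.4,"tz": -4,"yaw": -11.4,"jaw": 5},{"tx": 15.3,"ty": -21.4,"tz": -4,"yaw": -11.4,"jaw": 5},{"tx": 15.3,"ty": -21.4,"tz": -8,"yaw": -11.4,"jaw": 5},{"tx": 15.3,"ty": -21.4,"tz": -12,"yaw": -11.4,"jaw": 5},{"tx": 15.3,"ty": -21.4,"tz": -15,"yaw": -11.4,"jaw": 5},{"tx": 15.3,"ty": -21.4,"tz": -15,"yaw": -11.4,"jaw": 5},{"tx": 15.3,"ty": -21.4,"tz": -15,"yaw": -11.4,"jaw": 5}])

```text
clock: 8.12
tcp_pos: [0.5317, -0.2423, 0.0719]
tcp_rot: [-0.002, 0.774, 0.633, -0.001]
ft_force: [1.2, -0.6, 0.5]
grip_width: 0.0498
```

```bash
python3 - <<'E'
from h import *
print(pose())
n=grab('side','side4.png')
print(proj('side',[[.532,-.24,.042]]))
cv2.imwrite('pics/v4.png',cv2.cvtColor(cv2.resize(n[150:220,280:370],(720,560),interpolation=cv2.INTER_CUBIC),cv2.COLOR_RGB2BGR))
E
```

```text
(array([ 0.5317, -0.2423,  0.0719]), np.float64(78.62), 0.0498, array([ 1.2, -0.6,  0.5]), 8.12)
[[324.08326521 179.51102544]]
```

View pics/v4.png

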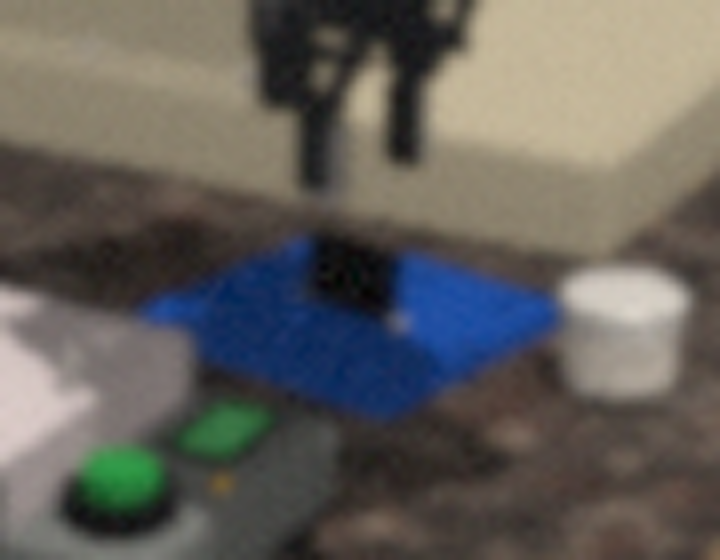

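The fingers straddle the black handle (crop (355,270)). Next: descend, grip and lift.

Call:
jog_arm(commands=[{"tx": 0,"ty": 0,"tz": -2,"yaw": 0,"jaw": 5},{"tx": 0,"ty": 0,"tz": -4,"yaw": 0,"jaw": 5},{"tx": 0,"ty": 0,"tz": -4.8,"yaw": 0,"jaw": 5},{"tx": 0,"ty": 0,"tz": -4.8,"yaw": 0,"jaw": 5},{"tx": 0,"ty": 0,"tz": -4.8,"yaw": 0,"jaw": 1},{"tx": 0,"ty": 0,"tz": -4.8,"yaw": 0,"jaw": 1},{"tx": 0,"ty": 0,"tz": -4.8,"yaw": 0,"jaw": 1},{"tx": 0,"ty": 0,"tz": -4.8,"yaw": 0,"jaw": 1},{"tx": 0,"ty": 0,"tz": -4.8,"yaw": 0,"jaw": 1},{"tx": 0,"ty": 0,"tz": -4.8,"yaw": 0,"jaw": 1}], grip_force=70)

```text
clock: 9.0
tcp_pos: [0.5352, -0.2433, 0.0273]
tcp_rot: [0.001, 0.774, 0.634, 0.001]
ft_force: [0.3, 1.2, 5.4]
grip_width: 0.0126
```

Call:
jog_arm(commands=[{"tx": 0,"ty": 0,"tz": 2,"yaw": 0,"jaw": 1},{"tx": 0,"ty": 0,"tz": 5,"yaw": 0,"jaw": 1},{"tx": 0,"ty": 0,"tz": 9,"yaw": 0,"jaw": 1},{"tx": 0,"ty": 0,"tz": 13,"yaw": 0,"jaw": 1},{"tx": 0,"ty": 2,"tz": 13,"yaw": 3,"jaw": 1},{"tx": 1,"ty": 5,"tz": 13,"yaw": 6,"jaw": 1},{"tx": 2,"ty": 8,"tz": 13,"yaw": 9,"jaw": 1},{"tx": 3,"ty": 11,"tz": 13,"yaw": 11.5,"jaw": 1},{"tx": 4,"ty": 14,"tz": 13,"yaw": 11.5,"jaw": 1},{"tx": 4.8,"ty": 17,"tz": 13,"yaw": 11.5,"jaw": 1},{"tx": 4.8,"ty": 20,"tz": 13,"yaw": 11.5,"jaw": 1},{"tx": 4.8,"ty": 23,"tz": 13,"yaw": 11.5,"jaw": 1},{"tx": 4.8,"ty": 25.7,"tz": 13,"yaw": 11.5,"jaw": 1},{"tx": 4.8,"ty": 25.7,"tz": 13,"yaw": 11.5,"jaw": 1},{"tx": 4.8,"ty": 25.7,"tz": 13,"yaw": 11.5,"jaw": 1},{"tx": 4.8,"ty": 25.7,"tz": 13,"yaw": 11.5,"jaw": 1}])

```text
clock: 10.33
tcp_pos: [0.5819, 0.0137, 0.1556]
tcp_rot: [0.0, 0.706, 0.708, -0.0]
ft_force: [0.4, -1.1, -1.5]
grip_width: 0.0126
```

```bash
python3 - <<'E'
from h import *
print(pose())
m=grab('top','top5.png');n=grab('side','side5.png')
cv2.imwrite('pics/v5.png',cv2.cvtColor(np.hstack([cv2.resize(m[130:250,230:330],(400,480),interpolation=cv2.INTER_CUBIC),cv2.resize(n[130:250,220:320],(400,480),interpolation=cv2.INTER_CUBIC)]),cv2.COLOR_RGB2BGR))
E
```

```text
(array([0.5819, 0.0137, 0.1556]), np.float64(90.18), 0.0126, array([ 0.4, -1.1, -1.5]), 10.33)
```

View pics/v5.png

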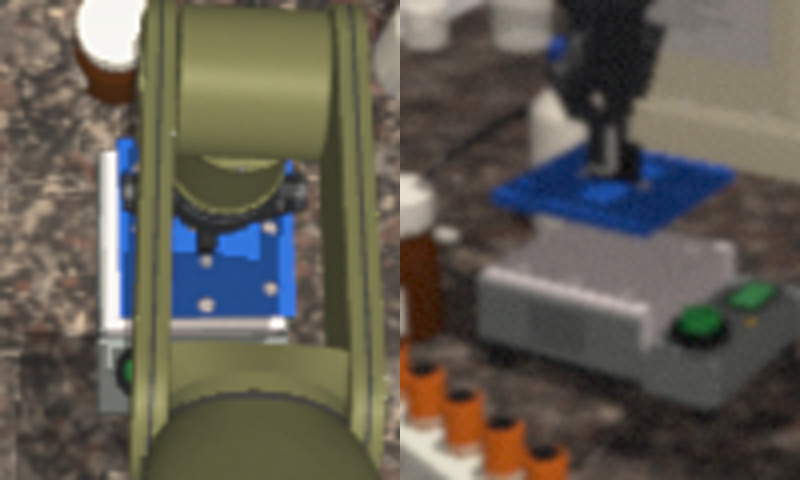

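```bash
python3 - <<'E'
from h import *
m=cv2.cvtColor(cv2.imread('pics/top5.png'),cv2.COLOR_BGR2RGB)
uv0=[(230+x/4-.4,130+y/4-.4) for x,y in [(270,228),(270,289),(206,304)]]
g=blobs(m,uv0,r=2,sign=1);print(np.round(g,2).tolist())
for z in (.135,.138,.141):print(z,fit('top',g,[(0,-.048),(-.046,-.048),(-.058,0)],[.58,.015,0],z))
# side: detect plate corners
n=cv2.cvtColor(cv2.imread('pics/side5.png'),cv2.COLOR_BGR2HSV)
mk=((n[...,0]>100)&(n[...,0]<130)&(n[...,1]>120)).astype(np.uint8);mk[:150,:265]=0;mk[:163]*=1
cnt=max(cv2.findContours(mk,0,1)[0],key=cv2.contourArea)[:,0]
print('L',cnt[cnt[:,0].argmin()],'R',cnt[cnt[:,0].argmax()],'B',cnt[cnt[:,1].argmax()])
for p in ([.58,.0169,0],[.584,.0169,0],[.58,.0129,0]):
  print(p,[np.round(proj('side',[[p[0]+a*.067,p[1]+b*.065,z]])[0],1).tolist() for a,b,z in((1,1,.138),(-1,-1,.138),(-1,1,.128))])
E
```

```text
[[296.93, 186.47], [297.28, 201.71], [281.12, 205.92]]
0.135 (array([0.57739522, 0.01213115, 0.00459199]), array([0.03, 0.05, 0.02]))
0.138 (array([0.57689517, 0.01240261, 0.00460558]), array([0.05, 0.06, 0.03]))
0.141 (array([0.5763952 , 0.01267412, 0.00461978]), array([0.08, 0.08, 0.06]))
L [  0 265] R [ 27 332] B [  0 357]
[0.58, 0.0169, 0] [[240.6, 177.8], [302.0, 172.1], [279.4, 190.1]]
[0.584, 0.0169, 0] [[239.5, 177.6], [300.9, 171.9], [278.2, 189.8]]
[0.58, 0.0129, 0] [[241.4, 177.4], [302.7, 171.7], [280.1, 189.6]]
```

Call:
jog_arm(commands=[{"tx": 0.36,"ty": 0.45,"tz": -1,"yaw": 0,"jaw": 1},{"tx": 0.36,"ty": 0.45,"tz": -2,"yaw": 0,"jaw": 1},{"tx": 0.36,"ty": 0.45,"tz": -3,"yaw": 0,"jaw": 1},{"tx": 0.36,"ty": 0.45,"tz": -3,"yaw": 0,"jaw": 1},{"tx": 0.36,"ty": 0.45,"tz": -3,"yaw": 0,"jaw": 1},{"tx": 0.36,"ty": 0.45,"tz": -3.5,"yaw": 0,"jaw": 1},{"tx": 0.36,"ty": 0.45,"tz": -3.8,"yaw": 0,"jaw": 1},{"tx": 0.36,"ty": 0.45,"tz": -4.1,"yaw": 0,"jaw": 1},{"tx": 0.36,"ty": 0.45,"tz": -4.1,"yaw": 0,"jaw": 1}])

```text
clock: 11.18
tcp_pos: [0.5851, 0.0185, 0.1137]
tcp_rot: [-0.0, 0.706, 0.708, -0.0]
ft_force: [-0.6, -0.2, -1.7]
grip_width: 0.0128
```

Call:
jog_arm(commands=[{"tx": 0,"ty": 0,"tz": -0.4,"yaw": 0,"jaw": 1},{"tx": 0,"ty": 0,"tz": -0.8,"yaw": 0,"jaw": 1},{"tx": 0,"ty": 0,"tz": -1.1,"yaw": 0,"jaw": 1},{"tx": 0,"ty": 0,"tz": -1.2,"yaw": 0,"jaw": 1},{"tx": 0,"ty": 0,"tz": -1.2,"yaw": 0,"jaw": 1},{"tx": 0,"ty": 0,"tz": -1.2,"yaw": 0,"jaw": 1}])

```text
clock: 11.68
tcp_pos: [0.5854, 0.0185, 0.1024]
tcp_rot: [-0.0, 0.706, 0.708, -0.0]
ft_force: [-1.9, -0.7, -0.5]
grip_width: 0.0125
```

Call:
jog_arm(commands=[{"tx": 0,"ty": 0,"tz": -0.15,"yaw": 0,"jaw": 1},{"tx": 0,"ty": 0,"tz": -0.15,"yaw": 0,"jaw": 1},{"tx": 0,"ty": 0,"tz": -0.15,"yaw": 0,"jaw": 4},{"tx": 0,"ty": 0,"tz": -0.15,"yaw": 0,"jaw": 4},{"tx": 0,"ty": 0,"tz": -0.15,"yaw": 0,"jaw": 4},{"tx": 0,"ty": 0,"tz": -0.15,"yaw": 0,"jaw": 4},{"tx": 0,"ty": 0,"tz": 2,"yaw": 0,"jaw": 4},{"tx": 0,"ty": 0,"tz": 5,"yaw": 0,"jaw": 4},{"tx": 0,"ty": 0,"tz": 9,"yaw": 0,"jaw": 4},{"tx": 0,"ty": 0,"tz": 12,"yaw": 0,"jaw": 4},{"tx": -10,"ty": 25,"tz": 12,"yaw": -20,"jaw": 4},{"tx": -10,"ty": 25,"tz": 12,"yaw": -20,"jaw": 4},{"tx": -10,"ty": 25,"tz": 12,"yaw": -20,"jaw": 4},{"tx": -10,"ty": 25,"tz": 12,"yaw": -20,"jaw": 4},{"tx": -10,"ty": 25,"tz": 12,"yaw": -20,"jaw": 4},{"tx": -10,"ty": 25,"tz": 12,"yaw": -20,"jaw": 4},{"tx": -10,"ty": 25,"tz": 12,"yaw": -20,"jaw": 4},{"tx": -10,"ty": 25,"tz": 12,"yaw": -20,"jaw": 4},{"tx": -10,"ty": 25,"tz": 12,"yaw": -20,"jaw": 4}])

```text
clock: 13.27
tcp_pos: [0.4849, 0.2696, 0.2221]
tcp_rot: [0.0, 0.818, 0.576, -0.0]
ft_force: [0.4, -0.0, -0.6]
grip_width: 0.0399
```

```bash
python3 - <<'E'
from h import *
print(pose())
m=grab('top','top6.png');n=grab('side','side6.png')
print(plate(m,.085,[.5815,.0169,.0033]))
cv2.imwrite('pics/v6.png',cv2.cvtColor(np.hstack([cv2.resize(m[130:250,230:330],(400,480),interpolation=cv2.INTER_CUBIC),cv2.resize(n[130:250,220:320],(400,480),interpolation=cv2.INTER_CUBIC)]),cv2.COLOR_RGB2BGR))
E
```

```text
(array([0.4849, 0.2696, 0.2221]), np.float64(70.33), 0.0399, array([ 0.4, -0. , -0.6]), 13.27)
(array([ 0.58381508,  0.01495899, -0.00237663]), array([0.27, 0.33, 0.84, 0.82, 0.19, 0.13]))
```

View pics/v6.png

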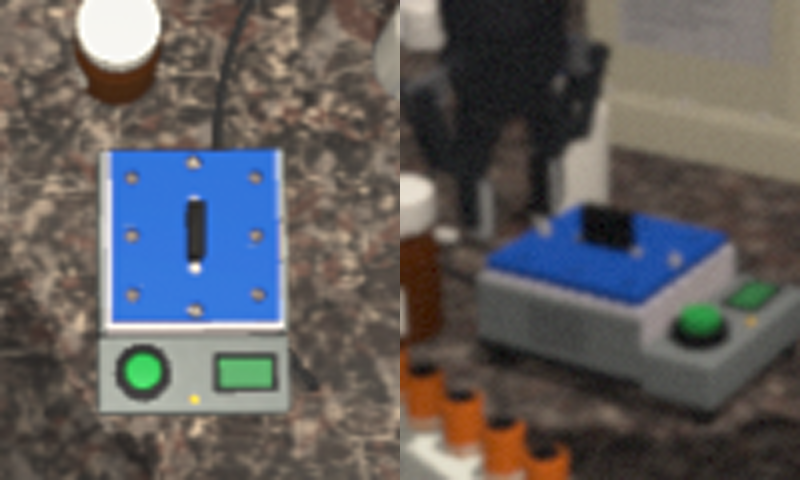

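```bash
python3 - <<'E'
from h import *
m=cv2.cvtColor(cv2.imread('pics/top6.png'),cv2.COLOR_BGR2RGB)
r=np.repeat(m[...,:1],3,2)
W=[(.5815+x,.0169+y,.085) for x,y in WELLS]
g=blobs(r,proj('top',W),r=3,sign=1)
p,e=fit('top',g,WELLS,[.5815,.0169,0],.085);print(p,e)
w=[np.round(ray('top',q,.085)[:2],4).tolist() for q in g];print(w)
hd=[[0.4252, 0.3284],[0.4659, 0.3135],[0.5071, 0.298],[0.5483, 0.2831],[0.5897, 0.2679]]
C,S=np.cos(p[2]),np.sin(p[2])
wf=[(round(p[0]+C*x-S*y,4),round(p[1]+S*x+C*y,4)) for x,y in WELLS];print(wf)
E
```

```text
[ 0.58059788  0.01752263 -0.00250967] [0.18 0.22 0.27 0.27 0.3  0.12]
[[0.5348, 0.0651], [0.5814, 0.0656], [0.6261, 0.0649], [0.5353, -0.0303], [0.5798, -0.0298], [0.6262, -0.0304]]
[(np.float64(0.5347), np.float64(0.0656)), (np.float64(0.5807), np.float64(0.0655)), (np.float64(0.6267), np.float64(0.0654)), (np.float64(0.5345), np.float64(-0.0304)), (np.float64(0.5805), np.float64(-0.0305)), (np.float64(0.6265), np.float64(-0.0306))]
```

The plate lies flush on both pins (top crop: holes at (132,178) to (258,295)), with its centre within 1 mm of the block. Now the thermometers.

Call:
jog_arm(commands=[{"tx": 4,"ty": 0,"tz": -2,"yaw": -0.5,"jaw": 5},{"tx": 8,"ty": 0,"tz": -4,"yaw": -0.5,"jaw": 5},{"tx": 10.5,"ty": 0,"tz": -7,"yaw": -0.5,"jaw": 5},{"tx": 10.5,"ty": 0,"tz": -7,"yaw": -0.5,"jaw": 5},{"tx": 10.5,"ty": 0,"tz": -7,"yaw": -0.5,"jaw": 5},{"tx": 10.5,"ty": 0,"tz": -7,"yaw": -0.5,"jaw": 5}])

```text
clock: 13.87
tcp_pos: [0.5903, 0.2668, 0.1516]
tcp_rot: [-0.0, 0.822, 0.57, -0.001]
ft_force: [-0.2, -0.3, -0.0]
grip_width: 0.0499
```

Call:
jog_arm(commands=[{"tx": 0,"ty": 0.2,"tz": -3,"yaw": 0,"jaw": 5},{"tx": 0,"ty": 0.2,"tz": -5,"yaw": 0,"jaw": 5},{"tx": 0,"ty": 0.2,"tz": -6.4,"yaw": 0,"jaw": 5},{"tx": 0,"ty": 0.2,"tz": -6.4,"yaw": 0,"jaw": 5},{"tx": 0,"ty": 0.2,"tz": -6.4,"yaw": 0,"jaw": 5},{"tx": 0,"ty": 0.2,"tz": -6.4,"yaw": 0,"jaw": 2},{"tx": 0,"ty": 0.2,"tz": -6.4,"yaw": 0,"jaw": 2},{"tx": 0,"ty": 0.2,"tz": -6.4,"yaw": 0,"jaw": 2},{"tx": 0,"ty": 0.2,"tz": -6.4,"yaw": 0,"jaw": 2},{"tx": 0,"ty": 0.2,"tz": -6.4,"yaw": 0,"jaw": 2}], grip_force=40)

```text
clock: 14.7
tcp_pos: [0.5915, 0.2708, 0.0909]
tcp_rot: [0.0, 0.821, 0.571, 0.002]
ft_force: [-1.7, -0.6, 7.1]
grip_width: 0.025
```

Call:
jog_arm(commands=[{"tx": 0,"ty": 0,"tz": 2,"yaw": 0,"jaw": 2},{"tx": 0,"ty": 0,"tz": 5,"yaw": 0,"jaw": 2},{"tx": 0,"ty": 0,"tz": 9,"yaw": 0,"jaw": 2},{"tx": 0,"ty": 0,"tz": 14,"yaw": 0,"jaw": 2},{"tx": 0,"ty": -3,"tz": 14,"yaw": 0,"jaw": 2},{"tx": 3.7,"ty": -29.9,"tz": 14,"yaw": 0,"jaw": 2},{"tx": 3.7,"ty": -29.9,"tz": 14,"yaw": 0,"jaw": 2},{"tx": 3.7,"ty": -29.9,"tz": 14,"yaw": 0,"jaw": 2},{"tx": 3.7,"ty": -29.9,"tz": 14,"yaw": 0,"jaw": 2},{"tx": 3.7,"ty": -29.9,"tz": 14,"yaw": 0,"jaw": 2},{"tx": 3.7,"ty": -29.9,"tz": 14,"yaw": 0,"jaw": 2},{"tx": 3.7,"ty": -29.9,"tz": 14,"yaw": 0,"jaw": 2},{"tx": 3.7,"ty": -29.9,"tz": 13,"yaw": 0,"jaw": 2},{"tx": 3.7,"ty": -29.9,"tz": 11,"yaw": 0,"jaw": 2},{"tx": 3.7,"ty": -29.9,"tz": 10,"yaw": 0,"jaw": 2},{"tx": 3.7,"ty": -29.9,"tz": 10,"yaw": 0,"jaw": 2},{"tx": 3.7,"ty": -29.9,"tz": 10,"yaw": 0,"jaw": 2}])

```text
clock: 16.12
tcp_pos: [0.6268, -0.0276, 0.1878]
tcp_rot: [-0.001, 0.821, 0.571, -0.001]
ft_force: [0.7, -0.5, 0.1]
grip_width: 0.0248
```

```bash
python3 - <<'E'
from h import *
print(pose())
n=grab('side','side7.png')
print('well px',proj('side',[[.6266,-.0306,.085]]))
cv2.imwrite('pics/v7.png',cv2.cvtColor(cv2.resize(n[150:220,230:320],(720,560),interpolation=cv2.INTER_CUBIC),cv2.COLOR_RGB2BGR))
E
```

```text
(array([ 0.6268, -0.0276,  0.1878]), np.float64(69.69), 0.0248, array([ 0.7, -0.5,  0.1]), 16.12)
well px [[267.63398931 182.99856898]]
```

View pics/v7.png

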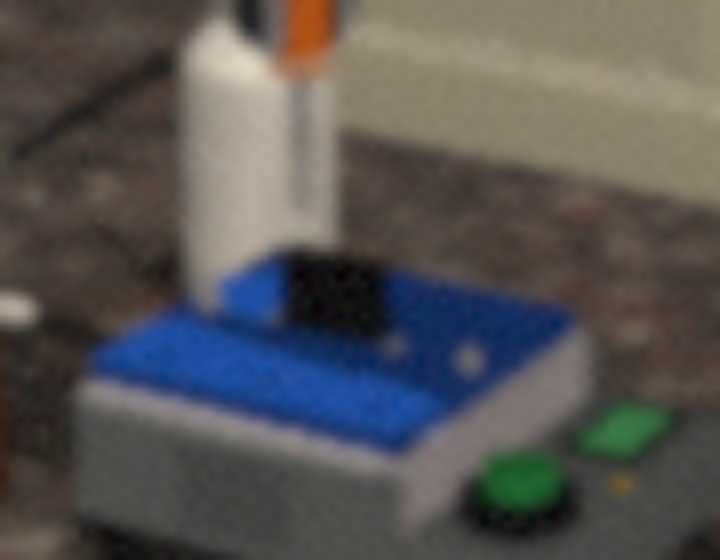

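Call:
jog_arm(commands=[{"tx": 0.1,"ty": 0,"tz": -1,"yaw": 0,"jaw": 2},{"tx": 0.1,"ty": 0,"tz": -1.8,"yaw": 0,"jaw": 2},{"tx": 0.1,"ty": 0,"tz": -2.4,"yaw": 0,"jaw": 2},{"tx": 0.1,"ty": 0,"tz": -2.8,"yaw": 0,"jaw": 2},{"tx": 0.1,"ty": 0,"tz": -3.2,"yaw": 0,"jaw": 2},{"tx": 0.1,"ty": 0,"tz": -3.2,"yaw": 0,"jaw": 2}])

```text
clock: 16.67
tcp_pos: [0.628, -0.0285, 0.1552]
tcp_rot: [-0.0, 0.821, 0.571, -0.001]
ft_force: [0.6, 0.3, -0.7]
grip_width: 0.0247
```

Call:
jog_arm(commands=[{"tx": 0,"ty": 0,"tz": -1.2,"yaw": 0,"jaw": 2},{"tx": 0,"ty": 0,"tz": -2.4,"yaw": 0,"jaw": 2},{"tx": 0,"ty": 0,"tz": -3.6,"yaw": 0,"jaw": 2},{"tx": 0,"ty": 0,"tz": -4.4,"yaw": 0,"jaw": 2},{"tx": 0,"ty": 0,"tz": -5,"yaw": 0,"jaw": 2},{"tx": 0,"ty": 0,"tz": -5,"yaw": 0,"jaw": 2}])

```text
clock: 17.17
tcp_pos: [0.6278, -0.0286, 0.1051]
tcp_rot: [-0.001, 0.821, 0.571, -0.001]
ft_force: [-0.6, -0.4, -1.3]
grip_width: 0.025
```

Call:
jog_arm(commands=[{"tx": 0,"ty": 0,"tz": -0.3,"yaw": 0,"jaw": 2},{"tx": 0,"ty": 0,"tz": -0.3,"yaw": 0,"jaw": 2},{"tx": 0,"ty": 0,"tz": -0.3,"yaw": 0,"jaw": 4},{"tx": 0,"ty": 0,"tz": -0.3,"yaw": 0,"jaw": 4},{"tx": 0,"ty": 0,"tz": -0.3,"yaw": 0,"jaw": 4},{"tx": 0,"ty": 0,"tz": 1.5,"yaw": 0,"jaw": 4},{"tx": 0,"ty": 0,"tz": 4,"yaw": 0,"jaw": 4},{"tx": 0,"ty": 0,"tz": 8,"yaw": 0,"jaw": 4},{"tx": -7.8,"ty": 31.4,"tz": 8,"yaw": 0,"jaw": 5},{"tx": -7.8,"ty": 31.4,"tz": 8,"yaw": 0,"jaw": 5},{"tx": -7.8,"ty": 31.4,"tz": 8,"yaw": 0,"jaw": 5},{"tx": -7.8,"ty": 31.4,"tz": 8,"yaw": 0,"jaw": 5},{"tx": -7.8,"ty": 31.4,"tz": 8,"yaw": 0,"jaw": 5},{"tx": -7.8,"ty": 31.4,"tz": 8,"yaw": 0,"jaw": 5},{"tx": -7.8,"ty": 31.4,"tz": 8,"yaw": 0,"jaw": 5},{"tx": -7.8,"ty": 31.4,"tz": 8,"yaw": 0,"jaw": 5},{"tx": -7.8,"ty": 31.4,"tz": 5,"yaw": 0,"jaw": 5},{"tx": -7.8,"ty": 31.4,"tz": 5,"yaw": 0,"jaw": 5}])

```text
clock: 18.67
tcp_pos: [0.5473, 0.2868, 0.1528]
tcp_rot: [-0.001, 0.82, 0.573, -0.003]
ft_force: [-1.5, -1.1, -1.1]
grip_width: 0.0502
```

```bash
python3 - <<'E'
from h import *
print(pose())
m=grab('top','top8.png');n=grab('side','side8.png')
cv2.imwrite('pics/v8.png',cv2.cvtColor(np.hstack([cv2.resize(m[140:240,240:330],(360,400),interpolation=cv2.INTER_CUBIC),cv2.resize(n[130:240,210:310],(400,400),interpolation=cv2.INTER_CUBIC)]),cv2.COLOR_RGB2BGR))
E
```

```text
(array([0.5473, 0.2868, 0.1528]), np.float64(69.86), 0.0502, array([-1.5, -1.1, -1.1]), 18.67)
```

View pics/v8.png

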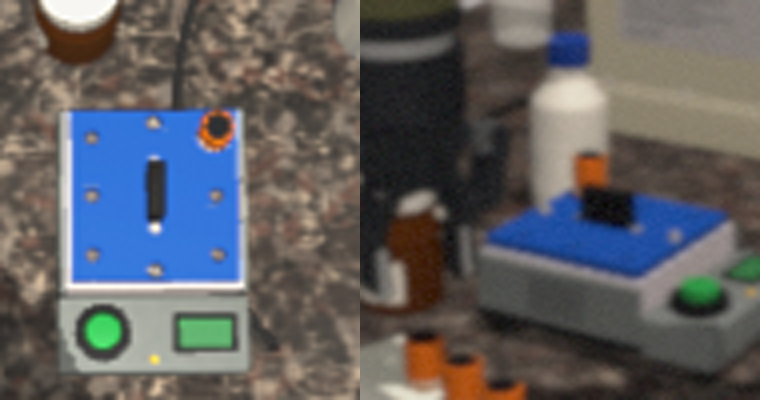

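The first thermometer is home (top crop (215,128)). Next is the second.

Call:
jog_arm(commands=[{"tx": 0,"ty": 0,"tz": 0,"yaw": 0,"jaw": 5},{"tx": 0,"ty": 0,"tz": -3,"yaw": 0,"jaw": 5},{"tx": 0,"ty": 0,"tz": -5,"yaw": 0,"jaw": 5},{"tx": 0,"ty": 0,"tz": -6.4,"yaw": 0,"jaw": 5},{"tx": 0,"ty": 0,"tz": -6.4,"yaw": 0,"jaw": 5},{"tx": 0,"ty": 0,"tz": -6.4,"yaw": 0,"jaw": 5},{"tx": 0,"ty": 0,"tz": -6.4,"yaw": 0,"jaw": 2},{"tx": 0,"ty": 0,"tz": -6.4,"yaw": 0,"jaw": 2},{"tx": 0,"ty": 0,"tz": -6.4,"yaw": 0,"jaw": 2},{"tx": 0,"ty": 0,"tz": -6.4,"yaw": 0,"jaw": 2},{"tx": 0,"ty": 0,"tz": -6.4,"yaw": 0,"jaw": 2}])

```text
clock: 19.68
tcp_pos: [0.552, 0.2854, 0.0943]
tcp_rot: [0.001, 0.821, 0.571, 0.002]
ft_force: [-0.5, -2.3, 6.0]
grip_width: 0.0246
```

Call:
jog_arm(commands=[{"tx": 0,"ty": 0,"tz": 2,"yaw": 0,"jaw": 2},{"tx": 0,"ty": 0,"tz": 5,"yaw": 0,"jaw": 2},{"tx": 0,"ty": 0,"tz": 9,"yaw": 0,"jaw": 2},{"tx": 0,"ty": 0,"tz": 14,"yaw": 0,"jaw": 2},{"tx": 0,"ty": -3,"tz": 14,"yaw": 0,"jaw": 2},{"tx": 3.1,"ty": -31.4,"tz": 14,"yaw": 0,"jaw": 2},{"tx": 3.1,"ty": -31.4,"tz": 14,"yaw": 0,"jaw": 2},{"tx": 3.1,"ty": -31.4,"tz": 14,"yaw": 0,"jaw": 2},{"tx": 3.1,"ty": -31.4,"tz": 14,"yaw": 0,"jaw": 2},{"tx": 3.1,"ty": -31.4,"tz": 14,"yaw": 0,"jaw": 2},{"tx": 3.1,"ty": -31.4,"tz": 14,"yaw": 0,"jaw": 2},{"tx": 3.1,"ty": -31.4,"tz": 14,"yaw": 0,"jaw": 2},{"tx": 3.1,"ty": -31.4,"tz": 14,"yaw": 0,"jaw": 2},{"tx": 3.1,"ty": -31.4,"tz": 12,"yaw": 0,"jaw": 2},{"tx": 3.1,"ty": -31.4,"tz": 10,"yaw": 0,"jaw": 2},{"tx": 3.1,"ty": -31.4,"tz": 10,"yaw": 0,"jaw": 2},{"tx": 3.1,"ty": -31.4,"tz": 10,"yaw": 0,"jaw": 2}])

```text
clock: 21.1
tcp_pos: [0.5805, -0.028, 0.1917]
tcp_rot: [-0.001, 0.821, 0.571, -0.001]
ft_force: [0.2, 0.7, -0.3]
grip_width: 0.0243
```

Call:
jog_arm(commands=[{"tx": 0.1,"ty": 0,"tz": -1,"yaw": 0,"jaw": 2},{"tx": 0.1,"ty": 0,"tz": -1.8,"yaw": 0,"jaw": 2},{"tx": 0.1,"ty": 0,"tz": -2.4,"yaw": 0,"jaw": 2},{"tx": 0.1,"ty": 0,"tz": -3,"yaw": 0,"jaw": 2},{"tx": 0.1,"ty": 0,"tz": -3.4,"yaw": 0,"jaw": 2},{"tx": 0.1,"ty": 0,"tz": -3.8,"yaw": 0,"jaw": 2},{"tx": 0.1,"ty": 0,"tz": -3.8,"yaw": 0,"jaw": 2}])

```text
clock: 21.68
tcp_pos: [0.5825, -0.0286, 0.1536]
tcp_rot: [-0.0, 0.821, 0.571, -0.0]
ft_force: [-0.3, -0.6, -1.2]
grip_width: 0.0245
```

Call:
jog_arm(commands=[{"tx": 0,"ty": 0,"tz": -1.5,"yaw": 0,"jaw": 2},{"tx": 0,"ty": 0,"tz": -3,"yaw": 0,"jaw": 2},{"tx": 0,"ty": 0,"tz": -4.2,"yaw": 0,"jaw": 2},{"tx": 0,"ty": 0,"tz": -4.8,"yaw": 0,"jaw": 2},{"tx": 0,"ty": 0,"tz": -4.8,"yaw": 0,"jaw": 2},{"tx": 0,"ty": 0,"tz": -4.8,"yaw": 0,"jaw": 2}])

```text
clock: 22.18
tcp_pos: [0.5827, -0.0289, 0.1073]
tcp_rot: [0.0, 0.821, 0.571, 0.0]
ft_force: [-0.8, -1.5, 4.5]
grip_width: 0.0245
```

Call:
jog_arm(commands=[{"tx": 0,"ty": 0,"tz": 0,"yaw": 0,"jaw": 4},{"tx": 0,"ty": 0,"tz": 0,"yaw": 0,"jaw": 4},{"tx": 0,"ty": 0,"tz": 0,"yaw": 0,"jaw": 4},{"tx": 0,"ty": 0,"tz": 1.5,"yaw": 0,"jaw": 4},{"tx": 0,"ty": 0,"tz": 4,"yaw": 0,"jaw": 4},{"tx": 0,"ty": 0,"tz": 8,"yaw": 0,"jaw": 4},{"tx": -7.4,"ty": 32.9,"tz": 8,"yaw": 0,"jaw": 5},{"tx": -7.4,"ty": 32.9,"tz": 8,"yaw": 0,"jaw": 5},{"tx": -7.4,"ty": 32.9,"tz": 8,"yaw": 0,"jaw": 5},{"tx": -7.4,"ty": 32.9,"tz": 8,"yaw": 0,"jaw": 5},{"tx": -7.4,"ty": 32.9,"tz": 8,"yaw": 0,"jaw": 5},{"tx": -7.4,"ty": 32.9,"tz": 8,"yaw": 0,"jaw": 5},{"tx": -7.4,"ty": 32.9,"tz": 8,"yaw": 0,"jaw": 5},{"tx": -7.4,"ty": 32.9,"tz": 8,"yaw": 0,"jaw": 5},{"tx": -7.4,"ty": 32.9,"tz": 8,"yaw": 0,"jaw": 5},{"tx": -7.4,"ty": 32.9,"tz": 4.5,"yaw": 0,"jaw": 5},{"tx": -7.4,"ty": 32.9,"tz": 4.5,"yaw": 0,"jaw": 5},{"tx": -7.4,"ty": 32.9,"tz": 4.5,"yaw": 0,"jaw": 5}])

```text
clock: 23.68
tcp_pos: [0.5064, 0.2995, 0.1495]
tcp_rot: [-0.0, 0.821, 0.571, -0.003]
ft_force: [0.3, -0.3, 0.5]
grip_width: 0.0501
```

Call:
jog_arm(commands=[{"tx": 0.1,"ty": 0,"tz": -3,"yaw": 0,"jaw": 5},{"tx": 0.1,"ty": 0,"tz": -5,"yaw": 0,"jaw": 5},{"tx": 0.1,"ty": 0,"tz": -6.1,"yaw": 0,"jaw": 5},{"tx": 0.1,"ty": 0,"tz": -6.1,"yaw": 0,"jaw": 5},{"tx": 0.1,"ty": 0,"tz": -6.1,"yaw": 0,"jaw": 5},{"tx": 0.1,"ty": 0,"tz": -6.1,"yaw": 0,"jaw": 2},{"tx": 0.1,"ty": 0,"tz": -6.1,"yaw": 0,"jaw": 2},{"tx": 0.1,"ty": 0,"tz": -6.1,"yaw": 0,"jaw": 2},{"tx": 0.1,"ty": 0,"tz": -6.1,"yaw": 0,"jaw": 2},{"tx": 0.1,"ty": 0,"tz": -6.1,"yaw": 0,"jaw": 2}])

```text
clock: 24.52
tcp_pos: [0.5107, 0.3006, 0.0921]
tcp_rot: [0.001, 0.821, 0.571, 0.001]
ft_force: [-0.4, -2.1, 5.7]
grip_width: 0.0246
```

Call:
jog_arm(commands=[{"tx": 0,"ty": 0,"tz": 2,"yaw": 0,"jaw": 2},{"tx": 0,"ty": 0,"tz": 5,"yaw": 0,"jaw": 2},{"tx": 0,"ty": 0,"tz": 9,"yaw": 0,"jaw": 2},{"tx": 0,"ty": 0,"tz": 14,"yaw": 0,"jaw": 2},{"tx": 0,"ty": -3,"tz": 14,"yaw": 0,"jaw": 2},{"tx": 2.7,"ty": -32.9,"tz": 14,"yaw": 0,"jaw": 2},{"tx": 2.7,"ty": -32.9,"tz": 14,"yaw": 0,"jaw": 2},{"tx": 2.7,"ty": -32.9,"tz": 14,"yaw": 0,"jaw": 2},{"tx": 2.7,"ty": -32.9,"tz": 14,"yaw": 0,"jaw": 2},{"tx": 2.7,"ty": -32.9,"tz": 14,"yaw": 0,"jaw": 2},{"tx": 2.7,"ty": -32.9,"tz": 14,"yaw": 0,"jaw": 2},{"tx": 2.7,"ty": -32.9,"tz": 14,"yaw": 0,"jaw": 2},{"tx": 2.7,"ty": -32.9,"tz": 14,"yaw": 0,"jaw": 2},{"tx": 2.7,"ty": -32.9,"tz": 12,"yaw": 0,"jaw": 2},{"tx": 2.7,"ty": -32.9,"tz": 10,"yaw": 0,"jaw": 2},{"tx": 2.7,"ty": -32.9,"tz": 10,"yaw": 0,"jaw": 2},{"tx": 2.7,"ty": -32.9,"tz": 10,"yaw": 0,"jaw": 2}])

```text
clock: 25.93
tcp_pos: [0.5355, -0.0282, 0.1897]
tcp_rot: [-0.001, 0.821, 0.571, -0.001]
ft_force: [1.0, 0.7, -1.3]
grip_width: 0.0248
```

Target x is about 0.5363, so I add 0.1 cm.

Call:
jog_arm(commands=[{"tx": 0.1,"ty": 0,"tz": -1,"yaw": 0,"jaw": 2},{"tx": 0.1,"ty": 0,"tz": -1.8,"yaw": 0,"jaw": 2},{"tx": 0.1,"ty": 0,"tz": -2.4,"yaw": 0,"jaw": 2},{"tx": 0.1,"ty": 0,"tz": -3,"yaw": 0,"jaw": 2},{"tx": 0.1,"ty": 0,"tz": -3.6,"yaw": 0,"jaw": 2},{"tx": 0.1,"ty": 0,"tz": -3.6,"yaw": 0,"jaw": 2}])

```text
clock: 26.43
tcp_pos: [0.5368, -0.0285, 0.153]
tcp_rot: [-0.001, 0.821, 0.571, -0.001]
ft_force: [-0.1, 0.0, -1.3]
grip_width: 0.0249
```

Call:
jog_arm(commands=[{"tx": 0,"ty": 0,"tz": -1.5,"yaw": 0,"jaw": 2},{"tx": 0,"ty": 0,"tz": -3,"yaw": 0,"jaw": 2},{"tx": 0,"ty": 0,"tz": -4.2,"yaw": 0,"jaw": 2},{"tx": 0,"ty": 0,"tz": -4.9,"yaw": 0,"jaw": 2},{"tx": 0,"ty": 0,"tz": -4.9,"yaw": 0,"jaw": 2},{"tx": 0,"ty": 0,"tz": -4.9,"yaw": 0,"jaw": 2}])

```text
clock: 26.93
tcp_pos: [0.5376, -0.0287, 0.1052]
tcp_rot: [-0.0, 0.821, 0.571, -0.0]
ft_force: [0.2, -1.4, -0.9]
grip_width: 0.0247
```

Call:
jog_arm(commands=[{"tx": 0,"ty": 0,"tz": -0.15,"yaw": 0,"jaw": 2},{"tx": 0,"ty": 0,"tz": -0.15,"yaw": 0,"jaw": 4},{"tx": 0,"ty": 0,"tz": -0.15,"yaw": 0,"jaw": 4},{"tx": 0,"ty": 0,"tz": -0.15,"yaw": 0,"jaw": 4},{"tx": 0,"ty": 0,"tz": 1.5,"yaw": 0,"jaw": 4},{"tx": 0,"ty": 0,"tz": 4,"yaw": 0,"jaw": 4},{"tx": 0,"ty": 0,"tz": 8,"yaw": 0,"jaw": 4},{"tx": -7,"ty": 34.4,"tz": 8,"yaw": 0,"jaw": 5},{"tx": -7,"ty": 34.4,"tz": 8,"yaw": 0,"jaw": 5},{"tx": -7,"ty": 34.4,"tz": 8,"yaw": 0,"jaw": 5},{"tx": -7,"ty": 34.4,"tz": 8,"yaw": 0,"jaw": 5},{"tx": -7,"ty": 34.4,"tz": 8,"yaw": 0,"jaw": 5},{"tx": -7,"ty": 34.4,"tz": 8,"yaw": 0,"jaw": 5},{"tx": -7,"ty": 34.4,"tz": 8,"yaw": 0,"jaw": 5},{"tx": -7,"ty": 34.4,"tz": 8,"yaw": 0,"jaw": 5},{"tx": -7,"ty": 34.4,"tz": 8,"yaw": 0,"jaw": 5},{"tx": -7,"ty": 34.4,"tz": 5,"yaw": 0,"jaw": 5},{"tx": -7,"ty": 34.4,"tz": 4.5,"yaw": 0,"jaw": 5},{"tx": -7,"ty": 34.4,"tz": 4.5,"yaw": 0,"jaw": 5},{"tx": -7,"ty": 34.4,"tz": 4.5,"yaw": 0,"jaw": 5}])

```text
clock: 28.6
tcp_pos: [0.4671, 0.3147, 0.15]
tcp_rot: [-0.0, 0.821, 0.571, -0.001]
ft_force: [0.4, 0.1, 0.7]
grip_width: 0.0499
```

```bash
python3 - <<'E'
from h import *
print(pose())
m=grab('top','top9.png');n=grab('side','side9.png')
cv2.imwrite('pics/v9.png',cv2.cvtColor(np.hstack([cv2.resize(m[140:260,220:390],(510,360),interpolation=cv2.INTER_CUBIC),cv2.resize(n[140:240,230:310],(288,360),interpolation=cv2.INTER_CUBIC)]),cv2.COLOR_RGB2BGR))
E
```

```text
(array([0.4671, 0.3147, 0.15  ]), np.float64(69.6), 0.0499, array([0.4, 0.1, 0.7]), 28.6)
```

View pics/v9.png

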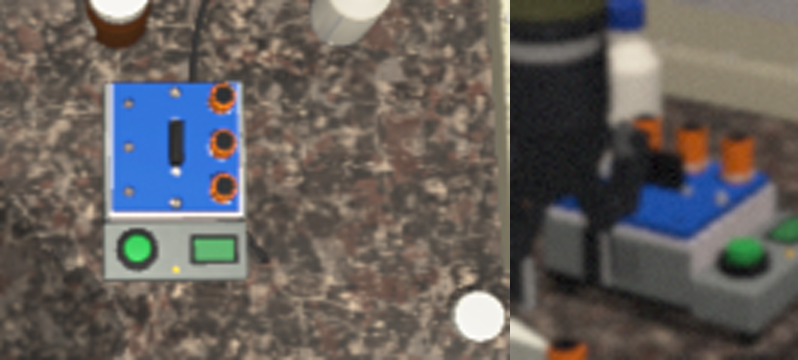

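Three thermometers are home (crop (223,97), (223,143), (223,187)). The jar has been knocked about 5 cm to the right (now at pixel (380,245)) but looks upright, so I'll check it later.

Call:
jog_arm(commands=[{"tx": 0,"ty": 0,"tz": -3,"yaw": 0,"jaw": 5},{"tx": 0,"ty": 0,"tz": -5,"yaw": 0,"jaw": 5},{"tx": 0,"ty": 0,"tz": -6.1,"yaw": 0,"jaw": 5},{"tx": 0,"ty": 0,"tz": -6.1,"yaw": 0,"jaw": 5},{"tx": 0,"ty": 0,"tz": -6.1,"yaw": 0,"jaw": 5},{"tx": 0,"ty": 0,"tz": -6.1,"yaw": 0,"jaw": 2},{"tx": 0,"ty": 0,"tz": -6.1,"yaw": 0,"jaw": 2},{"tx": 0,"ty": 0,"tz": -6.1,"yaw": 0,"jaw": 2},{"tx": 0,"ty": 0,"tz": -6.1,"yaw": 0,"jaw": 2},{"tx": 0,"ty": 0,"tz": -6.1,"yaw": 0,"jaw": 2}])

```text
clock: 29.53
tcp_pos: [0.4687, 0.3158, 0.091]
tcp_rot: [0.0, 0.821, 0.571, 0.002]
ft_force: [0.6, -2.0, 7.0]
grip_width: 0.0246
```

Call:
jog_arm(commands=[{"tx": 0,"ty": 0,"tz": 2,"yaw": 0,"jaw": 2},{"tx": 0,"ty": 0,"tz": 5,"yaw": 0,"jaw": 2},{"tx": 0,"ty": 0,"tz": 9,"yaw": 0,"jaw": 2},{"tx": 0,"ty": 0,"tz": 14,"yaw": 0,"jaw": 2},{"tx": 2,"ty": -3,"tz": 14,"yaw": 0,"jaw": 2},{"tx": 16,"ty": -24.8,"tz": 14,"yaw": 0,"jaw": 2},{"tx": 16,"ty": -24.8,"tz": 14,"yaw": 0,"jaw": 2},{"tx": 16,"ty": -24.8,"tz": 14,"yaw": 0,"jaw": 2},{"tx": 16,"ty": -24.8,"tz": 14,"yaw": 0,"jaw": 2},{"tx": 16,"ty": -24.8,"tz": 14,"yaw": 0,"jaw": 2},{"tx": 16,"ty": -24.8,"tz": 14,"yaw": 0,"jaw": 2},{"tx": 16,"ty": -24.8,"tz": 14,"yaw": 0,"jaw": 2},{"tx": 16,"ty": -24.8,"tz": 14,"yaw": 0,"jaw": 2},{"tx": 16,"ty": -24.8,"tz": 12,"yaw": 0,"jaw": 2},{"tx": 16,"ty": -24.8,"tz": 10,"yaw": 0,"jaw": 2},{"tx": 16,"ty": -24.8,"tz": 10,"yaw": 0,"jaw": 2},{"tx": 16,"ty": -24.8,"tz": 10,"yaw": 0,"jaw": 2}])

```text
clock: 30.95
tcp_pos: [0.6255, 0.0689, 0.1884]
tcp_rot: [-0.001, 0.821, 0.571, -0.001]
ft_force: [0.5, 0.2, 0.6]
grip_width: 0.0251
```

Call:
jog_arm(commands=[{"tx": 0.2,"ty": -0.1,"tz": -1,"yaw": 0,"jaw": 2},{"tx": 0.2,"ty": -0.1,"tz": -1.8,"yaw": 0,"jaw": 2},{"tx": 0.2,"ty": -0.1,"tz": -2.3,"yaw": 0,"jaw": 2},{"tx": 0.2,"ty": -0.1,"tz": -2.7,"yaw": 0,"jaw": 2},{"tx": 0.2,"ty": -0.1,"tz": -3.1,"yaw": 0,"jaw": 2},{"tx": 0.2,"ty": -0.1,"tz": -3.5,"yaw": 0,"jaw": 2},{"tx": 0.2,"ty": -0.1,"tz": -3.5,"yaw": 0,"jaw": 2}])

```text
clock: 31.53
tcp_pos: [0.629, 0.0664, 0.1534]
tcp_rot: [-0.0, 0.821, 0.571, -0.001]
ft_force: [-0.6, -0.6, -0.9]
grip_width: 0.0249
```

Call:
jog_arm(commands=[{"tx": 0,"ty": 0,"tz": -1.5,"yaw": 0,"jaw": 2},{"tx": 0,"ty": 0,"tz": -3,"yaw": 0,"jaw": 2},{"tx": 0,"ty": 0,"tz": -4.2,"yaw": 0,"jaw": 2},{"tx": 0,"ty": 0,"tz": -5,"yaw": 0,"jaw": 2},{"tx": 0,"ty": 0,"tz": -5,"yaw": 0,"jaw": 2},{"tx": 0,"ty": 0,"tz": -5,"yaw": 0,"jaw": 2}])

```text
clock: 32.03
tcp_pos: [0.6298, 0.0664, 0.1044]
tcp_rot: [0.0, 0.821, 0.571, 0.0]
ft_force: [0.8, -0.4, -0.3]
grip_width: 0.0246
```

Call:
jog_arm(commands=[{"tx": 0,"ty": 0,"tz": -0.15,"yaw": 0,"jaw": 2},{"tx": 0,"ty": 0,"tz": -0.15,"yaw": 0,"jaw": 4},{"tx": 0,"ty": 0,"tz": -0.15,"yaw": 0,"jaw": 4},{"tx": 0,"ty": 0,"tz": -0.15,"yaw": 0,"jaw": 4},{"tx": 0,"ty": 0,"tz": 1.5,"yaw": 0,"jaw": 4},{"tx": 0,"ty": 0,"tz": 4,"yaw": 0,"jaw": 4},{"tx": 0,"ty": 0,"tz": 8,"yaw": 0,"jaw": 4},{"tx": -20.3,"ty": 26.4,"tz": 8,"yaw": 0,"jaw": 5},{"tx": -20.3,"ty": 26.4,"tz": 8,"yaw": 0,"jaw": 5},{"tx": -20.3,"ty": 26.4,"tz": 8,"yaw": 0,"jaw": 5},{"tx": -20.3,"ty": 26.4,"tz": 8,"yaw": 0,"jaw": 5},{"tx": -20.3,"ty": 26.4,"tz": 8,"yaw": 0,"jaw": 5},{"tx": -20.3,"ty": 26.4,"tz": 8,"yaw": 0,"jaw": 5},{"tx": -20.3,"ty": 26.4,"tz": 8,"yaw": 0,"jaw": 5},{"tx": -20.3,"ty": 26.4,"tz": 8,"yaw": 0,"jaw": 5},{"tx": -20.3,"ty": 26.4,"tz": 8,"yaw": 0,"jaw": 5},{"tx": -20.3,"ty": 26.4,"tz": 6,"yaw": 0,"jaw": 5},{"tx": -20.3,"ty": 26.4,"tz": 4.6,"yaw": 0,"jaw": 5},{"tx": -20.3,"ty": 26.4,"tz": 4.6,"yaw": 0,"jaw": 5},{"tx": -20.3,"ty": 26.4,"tz": 4.6,"yaw": 0,"jaw": 5}])

```text
clock: 33.7
tcp_pos: [0.4261, 0.33, 0.1499]
tcp_rot: [0.0, 0.821, 0.571, -0.001]
ft_force: [-0.8, 0.9, -0.2]
grip_width: 0.0498
```

Call:
jog_arm(commands=[{"tx": 0,"ty": 0,"tz": -3,"yaw": 0,"jaw": 5},{"tx": 0,"ty": 0,"tz": -5,"yaw": 0,"jaw": 5},{"tx": 0,"ty": 0,"tz": -6.1,"yaw": 0,"jaw": 5},{"tx": 0,"ty": 0,"tz": -6.1,"yaw": 0,"jaw": 5},{"tx": 0,"ty": 0,"tz": -6.1,"yaw": 0,"jaw": 5},{"tx": 0,"ty": 0,"tz": -6.1,"yaw": 0,"jaw": 2},{"tx": 0,"ty": 0,"tz": -6.1,"yaw": 0,"jaw": 2},{"tx": 0,"ty": 0,"tz": -6.1,"yaw": 0,"jaw": 2},{"tx": 0,"ty": 0,"tz": -6.1,"yaw": 0,"jaw": 2},{"tx": 0,"ty": 0,"tz": -6.1,"yaw": 0,"jaw": 2}])

```text
clock: 34.53
tcp_pos: [0.4277, 0.3308, 0.0909]
tcp_rot: [0.0, 0.821, 0.571, 0.002]
ft_force: [0.3, -1.5, 7.0]
grip_width: 0.0248
```

Call:
jog_arm(commands=[{"tx": 0,"ty": 0,"tz": 2,"yaw": 0,"jaw": 2},{"tx": 0,"ty": 0,"tz": 5,"yaw": 0,"jaw": 2},{"tx": 0,"ty": 0,"tz": 9,"yaw": 0,"jaw": 2},{"tx": 0,"ty": 0,"tz": 14,"yaw": 0,"jaw": 2},{"tx": 2,"ty": -3,"tz": 14,"yaw": 0,"jaw": 2},{"tx": 15.6,"ty": -26.4,"tz": 14,"yaw": 0,"jaw": 2},{"tx": 15.6,"ty": -26.4,"tz": 14,"yaw": 0,"jaw": 2},{"tx": 15.6,"ty": -26.4,"tz": 14,"yaw": 0,"jaw": 2},{"tx": 15.6,"ty": -26.4,"tz": 14,"yaw": 0,"jaw": 2},{"tx": 15.6,"ty": -26.4,"tz": 14,"yaw": 0,"jaw": 2},{"tx": 15.6,"ty": -26.4,"tz": 14,"yaw": 0,"jaw": 2},{"tx": 15.6,"ty": -26.4,"tz": 14,"yaw": 0,"jaw": 2},{"tx": 15.6,"ty": -26.4,"tz": 14,"yaw": 0,"jaw": 2},{"tx": 15.6,"ty": -26.4,"tz": 12,"yaw": 0,"jaw": 2},{"tx": 15.6,"ty": -26.4,"tz": 10,"yaw": 0,"jaw": 2},{"tx": 15.6,"ty": -26.4,"tz": 10,"yaw": 0,"jaw": 2},{"tx": 15.6,"ty": -26.4,"tz": 10,"yaw": 0,"jaw": 2}])

```text
clock: 35.95
tcp_pos: [0.5811, 0.067, 0.1885]
tcp_rot: [-0.001, 0.821, 0.571, -0.001]
ft_force: [-0.5, 0.0, 0.1]
grip_width: 0.0247
```

Call:
jog_arm(commands=[{"tx": 0.05,"ty": 0,"tz": -1,"yaw": 0,"jaw": 2},{"tx": 0.05,"ty": 0,"tz": -1.8,"yaw": 0,"jaw": 2},{"tx": 0.05,"ty": 0,"tz": -2.3,"yaw": 0,"jaw": 2},{"tx": 0.05,"ty": 0,"tz": -2.7,"yaw": 0,"jaw": 2},{"tx": 0.05,"ty": 0,"tz": -3.1,"yaw": 0,"jaw": 2},{"tx": 0.05,"ty": 0,"tz": -3.5,"yaw": 0,"jaw": 2},{"tx": 0.05,"ty": 0,"tz": -3.5,"yaw": 0,"jaw": 2}])

```text
clock: 36.53
tcp_pos: [0.5827, 0.0665, 0.1535]
tcp_rot: [-0.0, 0.821, 0.571, -0.0]
ft_force: [-0.1, 0.3, -1.0]
grip_width: 0.0247
```

Call:
jog_arm(commands=[{"tx": 0,"ty": 0,"tz": -1.5,"yaw": 0,"jaw": 2},{"tx": 0,"ty": 0,"tz": -3,"yaw": 0,"jaw": 2},{"tx": 0,"ty": 0,"tz": -4.2,"yaw": 0,"jaw": 2},{"tx": 0,"ty": 0,"tz": -5,"yaw": 0,"jaw": 2},{"tx": 0,"ty": 0,"tz": -5,"yaw": 0,"jaw": 2},{"tx": 0,"ty": 0,"tz": -5.15,"yaw": 0,"jaw": 2},{"tx": 0,"ty": 0,"tz": -5.15,"yaw": 0,"jaw": 4},{"tx": 0,"ty": 0,"tz": -5.15,"yaw": 0,"jaw": 4},{"tx": 0,"ty": 0,"tz": -5.15,"yaw": 0,"jaw": 4},{"tx": 0,"ty": 0,"tz": -3,"yaw": 0,"jaw": 4},{"tx": 0,"ty": 0,"tz": 0,"yaw": 0,"jaw": 4},{"tx": 0,"ty": 0,"tz": 4,"yaw": 0,"jaw": 4},{"tx": -10,"ty": 20,"tz": 6,"yaw": 0,"jaw": 0},{"tx": -10,"ty": 20,"tz": 6,"yaw": 0,"jaw": 0},{"tx": -10,"ty": 20,"tz": 6,"yaw": 0,"jaw": 0},{"tx": -10,"ty": 20,"tz": 6,"yaw": 0,"jaw": 0},{"tx": -10,"ty": 20,"tz": 6,"yaw": 0,"jaw": 0},{"tx": -10,"ty": 20,"tz": 6,"yaw": 0,"jaw": 0},{"tx": -10,"ty": 20,"tz": 6,"yaw": 0,"jaw": 0}])

```text
clock: 38.12
tcp_pos: [0.4811, 0.27, 0.2151]
tcp_rot: [-0.001, 0.82, 0.573, 0.001]
ft_force: [0.4, 0.0, -0.3]
grip_width: 0.0001
```

```bash
python3 - <<'E'
from h import *
print(pose())
m=grab('top','top10.png');n=grab('side','side10.png')
cv2.imwrite('pics/v10.png',cv2.cvtColor(np.hstack([cv2.resize(m[140:260,180:390],(420,240),interpolation=cv2.INTER_CUBIC),cv2.resize(n[140:240,220:380],(380,240),interpolation=cv2.INTER_CUBIC)]),cv2.COLOR_RGB2BGR))
h=cv2.cvtColor(m,cv2.COLOR_RGB2HSV);k=((h[...,0]>50)&(h[...,0]<75)&(h[...,1]>170)&(h[...,2]>100)).astype(np.uint8);k[:,:255]=0;k[:,275:]=0;k[:212]=0;k[236:]=0
y,x=np.nonzero(k);print(len(x),x.mean(),y.mean(),ray('top',(x.mean(),y.mean()),.061))
d=robot.place_of('start_button_top','top');print([(i['xy'],i['conf'],ray('top',i['xy'],.061)) for i in d])
h=blobs(m,proj('top',[(.5806+a,.0175+b,.121) for a,b in((.046,-.048),(0,-.048),(-.046,-.048),(.046,.048),(0,.048))]),r=4)
print([np.round(ray('top',q,.121),4) for q in h])
E
```

```text
(array([0.4811, 0.27  , 0.2151]), np.float64(69.9), 0.0001, array([ 0.4,  0. , -0.3]), 38.12)
37 265.4594594594595 221.24324324324326 [0.48268842 0.05602938 0.061     ]
[([266.4, 224.0], 0.55, array([0.47414066, 0.05319628, 0.061     ]))]
[array([ 0.6283, -0.0292,  0.121 ]), array([ 0.5808, -0.0289,  0.121 ]), array([ 0.5356, -0.0283,  0.121 ]), array([0.6284, 0.0661, 0.121 ]), array([0.5815, 0.0662, 0.121 ])]
```

View pics/v10.png

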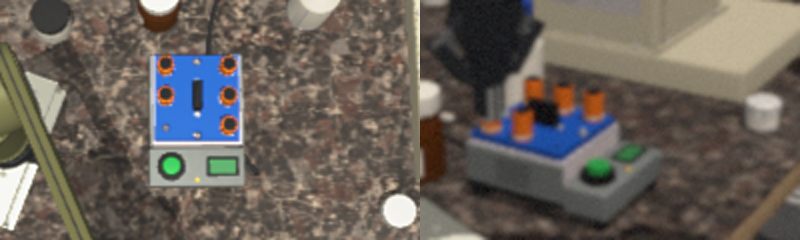

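All five sit over wells in the top view; one is partly hidden by the fingers in the side view. The jar stands upright at side crop (762,112). Going to the button, fingers shut.

Call:
jog_arm(commands=[{"tx": 0,"ty": -4,"tz": 0,"yaw": 0,"jaw": 0},{"tx": 0,"ty": -8,"tz": 0,"yaw": 0,"jaw": 0},{"tx": 0,"ty": -12,"tz": 0,"yaw": 0,"jaw": 0},{"tx": 0,"ty": -16,"tz": 0,"yaw": 0,"jaw": 0},{"tx": 0,"ty": -21.2,"tz": 0,"yaw": 0,"jaw": 0},{"tx": 0,"ty": -21.2,"tz": -4,"yaw": 0,"jaw": 0},{"tx": 0,"ty": -21.2,"tz": -8,"yaw": 0,"jaw": 0},{"tx": 0,"ty": -21.2,"tz": -11,"yaw": 0,"jaw": 0},{"tx": 0,"ty": -21.2,"tz": -11.8,"yaw": 0,"jaw": 0},{"tx": 0,"ty": -21.2,"tz": -11.8,"yaw": 0,"jaw": 0},{"tx": 0,"ty": -21.2,"tz": -11.8,"yaw": 0,"jaw": 0}])

```text
clock: 39.18
tcp_pos: [0.4837, 0.0537, 0.0967]
tcp_rot: [0.0, 0.821, 0.57, -0.0]
ft_force: [-0.4, -0.2, 0.4]
grip_width: 0.0002
```

```bash
python3 - <<'E'
from h import *
print(pose())
n=grab('side','side11.png')
cv2.imwrite('pics/v11.png',cv2.cvtColor(cv2.resize(n[140:250,220:330],(600,600),interpolation=cv2.INTER_CUBIC),cv2.COLOR_RGB2BGR))
E
```

```text
(array([0.4837, 0.0537, 0.0967]), np.float64(69.57), 0.0002, array([-0.4, -0.2,  0.4]), 39.18)
```

View pics/v11.png

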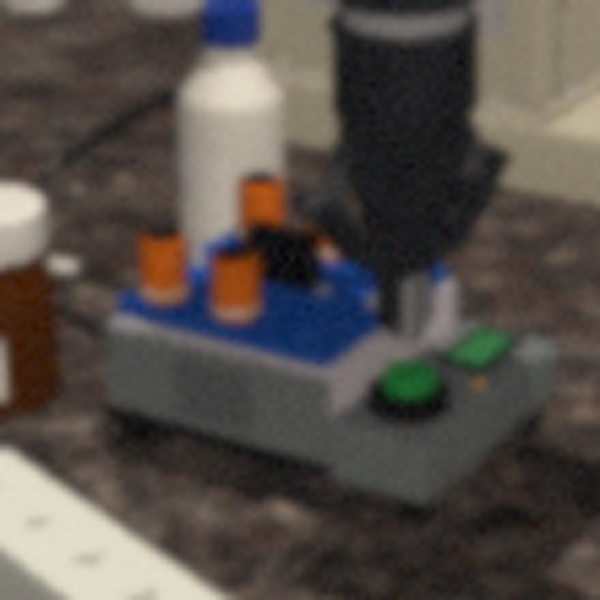

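All the heads are seated and the fingertip is over the button.

Call:
jog_arm(commands=[{"tx": -0.1,"ty": 0.1,"tz": -1,"yaw": 0,"jaw": 0},{"tx": -0.1,"ty": 0.1,"tz": -1.8,"yaw": 0,"jaw": 0},{"tx": -0.1,"ty": 0.1,"tz": -2.2,"yaw": 0,"jaw": 0},{"tx": -0.1,"ty": 0.1,"tz": -2.2,"yaw": 0,"jaw": 0}])

```text
clock: 39.57
tcp_pos: [0.4841, 0.0557, 0.0753]
tcp_rot: [0.001, 0.821, 0.571, 0.002]
ft_force: [1.9, -0.2, 5.0]
grip_width: -0.0
```

Call:
jog_arm(commands=[{"tx": 0,"ty": 0,"tz": -0.3,"yaw": 0,"jaw": 0},{"tx": 0,"ty": 0,"tz": -0.6,"yaw": 0,"jaw": 0},{"tx": 0,"ty": 0,"tz": -0.6,"yaw": 0,"jaw": 0}])

```text
clock: 39.82
tcp_pos: [0.4843, 0.0557, 0.0742]
tcp_rot: [0.002, 0.821, 0.571, 0.003]
ft_force: [-8.6, -0.6, 46.6]
grip_width: 0.0003
```

Call:
jog_arm(commands=[{"tx": 0,"ty": 0,"tz": 0.1,"yaw": 0,"jaw": 0},{"tx": 0,"ty": 0,"tz": 0.3,"yaw": 0,"jaw": 0},{"tx": 0,"ty": 0,"tz": 0.3,"yaw": 0,"jaw": 0}])

```text
clock: 40.07
tcp_pos: [0.4842, 0.0557, 0.0747]
tcp_rot: [0.002, 0.821, 0.571, 0.003]
ft_force: [-2.5, 1.1, 23.0]
grip_width: -0.0005
```

Call:
jog_arm(commands=[{"tx": 0,"ty": 0,"tz": 0.2,"yaw": 0,"jaw": 0},{"tx": 0,"ty": 0,"tz": 0.2,"yaw": 0,"jaw": 0}])

```text
clock: 40.23
tcp_pos: [0.4841, 0.0557, 0.0755]
tcp_rot: [0.001, 0.821, 0.571, 0.002]
ft_force: [1.6, 0.6, 4.8]
grip_width: 0.0001
```

Call:
jog_arm(commands=[{"tx": 0,"ty": 0,"tz": 0.2,"yaw": 0,"jaw": 0},{"tx": 0,"ty": 0,"tz": 0.2,"yaw": 0,"jaw": 0}])

```text
clock: 40.4
tcp_pos: [0.484, 0.0557, 0.0767]
tcp_rot: [0.001, 0.821, 0.571, 0.002]
ft_force: [3.3, 0.5, 3.2]
grip_width: -0.0
```

Call:
jog_arm(commands=[{"tx": 0,"ty": 0,"tz": 0.3,"yaw": 0,"jaw": 0},{"tx": 0,"ty": 0,"tz": 0.3,"yaw": 0,"jaw": 0}])

```text
clock: 40.57
tcp_pos: [0.4826, 0.0555, 0.0789]
tcp_rot: [0.0, 0.821, 0.571, 0.0]
ft_force: [1.9, -0.3, 1.5]
grip_width: -0.0002
```

The force profile matches the button spring (about 5 N, then a hard stop). Retreating for a last check.

Call:
jog_arm(commands=[{"tx": 0,"ty": 0,"tz": 3,"yaw": 0,"jaw": 0},{"tx": 0,"ty": 0,"tz": 7,"yaw": 0,"jaw": 0},{"tx": 0,"ty": 0,"tz": 11,"yaw": 0,"jaw": 0},{"tx": 0,"ty": 0,"tz": 15,"yaw": 0,"jaw": 0},{"tx": -4,"ty": 4,"tz": 17,"yaw": 0,"jaw": 0},{"tx": -6,"ty": 8,"tz": 17,"yaw": 0,"jaw": 0},{"tx": -8,"ty": 12,"tz": 17,"yaw": 0,"jaw": 0},{"tx": -10,"ty": 16,"tz": 17,"yaw": 0,"jaw": 0},{"tx": -12,"ty": 20,"tz": 17,"yaw": 0,"jaw": 0},{"tx": -12,"ty": 24,"tz": 17,"yaw": 0,"jaw": 0},{"tx": -12,"ty": 24,"tz": 17,"yaw": 0,"jaw": 0},{"tx": -12,"ty": 24,"tz": 17,"yaw": 0,"jaw": 0},{"tx": -12,"ty": 24,"tz": 17,"yaw": 0,"jaw": 0},{"tx": -12,"ty": 24,"tz": 17,"yaw": 0,"jaw": 0}])

```text
clock: 41.73
tcp_pos: [0.3608, 0.2942, 0.2472]
tcp_rot: [0.0, 0.821, 0.571, -0.002]
ft_force: [0.3, 0.1, 0.5]
grip_width: 0.0003
```

```bash
python3 - <<'E'
from h import *
print(pose())
m=grab('top','top12.png');n=grab('side','side12.png')
cv2.imwrite('pics/v12.png',cv2.cvtColor(np.hstack([cv2.resize(m[130:260,190:390],(400,300),interpolation=cv2.INTER_CUBIC),cv2.resize(n[140:260,210:370],(400,300),interpolation=cv2.INTER_CUBIC)]),cv2.COLOR_RGB2BGR))
h=blobs(m,proj('top',[(.5806+a,.0175+b,.121) for a,b in((.046,-.048),(0,-.048),(-.046,-.048),(.046,.048),(0,.048))]),r=4)
print([np.round(ray('top',q,.121)[:2],4).tolist() for q in h])
E
```

```text
(array([0.3608, 0.2942, 0.2472]), np.float64(69.68), 0.0003, array([0.3, 0.1, 0.5]), 41.73)
[[0.6284, -0.0292], [0.5808, -0.0289], [0.5356, -0.0283], [0.6285, 0.0661], [0.5815, 0.0663]]
```

View pics/v12.png

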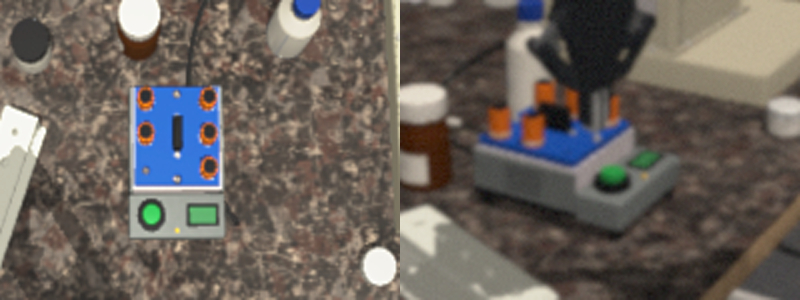

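Five heads are seated, the plate is flush, the jar is upright at top crop (380,266), the bottles are where they were, and the arm is clear. Handing in.

```bash
python3 -c "
from station import robot
print(robot.finish_job())"
```

```text
the job is handed in; nothing more can be done
None
```

I handed the job in at about 42 s. The hand-in reports no verdict, so this rests on my own checks.

**What I did**
- I stood the white jar on the worktop in front of the plate.
- I lowered the blue plate over both pins until it was flush.
- I put all five orange thermometers in wells of their own, leaving the purple and red look-alikes alone.
- I pressed the start button to its stop and moved the arm clear.

**What the last checks showed**
- **Thermometers:** the five heads measured within about 3 mm of their wells in the last top picture, with an assumed head height. Part of that is a 1–2 mm offset between camera and arm. The side picture showed no raised or tilted head.
- **Plate:** the camera put its centre within 1 mm of the block's, before the thermometers went in.
- **Button:** the force fell from about 5 N to 1.5 N as I backed off, which matches its spring. At full press it reached 46.6 N. That was through the closed fingertips, not the arm or gripper body, but it is above the 40 N body limit.
- **Jar:** it was knocked about 5 cm to the right during the run. It looked upright in the last pictures, so I left it there.
- **Bottles and black-lidded jar:** they looked unmoved in the pictures; I did not measure them again.

One thing disagreed with the description: the plate lay with its x axis roughly along world x, not y. I went by the hole pattern in the picture.

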